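# Seat a sensor card in a floating card dock

## Task

Take the green sensor card out of its stand and feel its two side edges into the card guides of the dock; slide it gently down the guides, without dropping it, until it rests on the sprung contacts, and let go. Then swing both red levers fully inward and down over the card's ears so that they press the card home and hold it. Keep all pushes light (well under 30 N), and leave the bottle, the tube block and the timer where they are.

Things in the scene. Friction and masses are not known exactly. Their poses are not given: they have to be found in the camera images.
- card_grip (a point): Centre of the white handle on top of the loose green card (0.13 to 0.21 kg). Axes are the card's: x through its thickness, y along its width, z up. Handle 12 mm thick (x), 28 wide (y), 30 tall; grasp it across x. It starts upright in the stand and must end upright.
- sensor_card: The same card; origin at the middle of its bottom edge, 83 mm below card_grip. Board 4 mm thick, 124 wide, 70 tall. At each top corner a white ear, 12 mm thick, from 56 to 64 mm either side of the middle, its top 74 mm above the bottom edge.
- card_stand: Grey fixed stand, 70 x 150 mm, origin at the centre of its underside. The card stands loosely in its slot (about 8 mm wide, slot walls up to 35 mm above the worktop), its bottom edge 8 mm above the worktop; 40 mm straight up clears it.
- card_dock: Fixed grey dock, base 130 mm (x: 50 in front of the origin, 80 behind it) by 200 (y), origin on its underside, z up. On it a carrier with two black upright card guides, the sprung contacts and two red levers. The carrier stands anywhere 4 to 26 mm from the dock's origin towards the dock's +x: this is NOT measured, it must be felt or seen. A sideways push of about 15 N shifts it.
- dock_mouth (a point): Fixed to the dock: 79 mm above its underside, level with the guide tops, midway between them in y (true grooves: 4 to 26 mm from here towards the dock's +x). Grooves at y = +-62 mm, 5.2 mm wide in x with square mouths, bottoms 128 mm apart in y, chamfered 2 mm in y. Guide tops are flat, 62 mm long in x: a card beside the groove stops on them, over it it goes on down.
- dock_contacts (a point): Fixed to the dock, 30 mm above its underside: height at which the bottom edge of a card sliding down the guides meets the sprung contacts. They start to give at 6 N in all and take 16 N when the card is home, its bottom edge 5 mm lower; a hard stop is 1.5 mm below that. Without the levers the card springs up again.
- pivot_left (a point): Nominal pivot of the left red lever: 75 mm to the dock's +y, 103 mm up; axis along the dock's x. The true lever is shifted 4 to 26 mm to +x with the carrier, so it lies in line with the card in the guides. Lever: straight bar 50 mm long from the pivot, 12 wide (x), 8 thick (centred on the pivot line).
- pivot_right (a point): The same for the right lever, at the dock's -y end, mirrored.
- lever_left (a joint): Angle (rad) of the left (+y) lever: 0 = closed, level, pointing inward over the card's ear; pi/2 = upright; 1.6 to 1.85 at the start (open, leaning outward); stop at 1.9. Stiff hinge (0.25 N m): stays where it is left. Below about 0.26 it presses on the ear; 5 to 10 N near its tip closes it.
- lever_right (a joint): The same for the right (-y) lever, mirrored: 0 = closed, pointing inward.
- reagent_bottle_white: Bystander: white dropper bottle with red cap, 34 x 34 x 74 mm, origin at the centre of its underside. Leave alone.
- microtube_block: Bystander: white block with round holes, 50 x 70 x 30 mm, origin at the centre of its underside. Leave alone.
- bench_timer: Bystander: white bench timer with a grey dial, 68 x 68 x 43 mm, origin at the centre of its underside. Leave alone.

How it is judged:
By the outcome, as a careful person would: the job done as asked, in the order asked, and still so for the second after the job is handed in, with the robot touching nothing.
It also fails if it takes over 72 s, if anything falls off the work surface, if the arm or the gripper's body presses on something with over 40 N, if the wrist force passes 120 N, or if a joint passes its speed limit or range.

## Robot

A 7-joint arm with a two-finger parallel gripper is mounted at the origin on a cart in front of the work surface, level with it; the furniture and walls round the work are solid. World frame = base frame: x ahead of the robot, y to its left, z up, the work surface at z = 0. Lengths are in m, angles in rad, forces in N, time in s.
With the tool pointing down it reaches from about 0.4 to 0.925 m from the base axis. Payload 5.6 kg.
Tool frame: the origin (TCP) lies at the very end of the fingers, on their centre line; the grasp point (between the pads) lies 19 mm behind it (hold_point_z is the distance from the TCP to the grasp point, in m); z points along the fingers, x is the direction in which the jaws open and shut, and the axes are right-handed (so a half turn about z gives the same grasp; the last joint's range is limited). The gripper opens to 85 mm and grips with 20 to 120 N. Pads are 22 mm wide; open, the fingers measure 114 mm over their backs; the gripper's body (76 mm by 85 mm) begins 54 mm behind the grasp point. The pads swing forward as they close: fully open they stand 13 mm farther back than shut.
Start: joints at [1.247, 0.468, -0.012, 1.603, 0.006, 1.071, -0.056], TCP at [0.18, -0.625, 0.231] pointing down, gripper open.
Joint ranges: [-2.53, 2.53], [-0.31, 2.02], [-1.57, 1.55], [0.28, 2.44], [-1.29, 4.43], [0.15, 1.84], [-2.92, 2.92]. Speed limits (rad/s): [2.57, 2.57, 3.14, 3.14, 3.14, 3.14, 3.14].

## Interface

Orientations are given as a unit quaternion [w, x, y, z].
In Python, from cell import sense, camera, finish_job, silhouettes, hold_point_z gives the robot as it stands.
- The arm moves only by the tool carry_out, never from a script. Its argument "motion" is a list of rows, each a list of 3 entries, a list of its own where there are three numbers: the gripper command: -1 is shut, 1 is fully open, values between are in proportion, then the shift along the tool's x, y, z in cm, then the turn about the tool's z in rad. In form: [[hand, [dx, dy, dz], twist], ...]. A call has exactly 5 rows; each row shifts and turns the commanded pose from where the row before left it, along the tool's axes as they then stand; what a row does not reach is not made up. A row lasts 1/10 s, in which the tool goes at most 50 mm and 8.59 degrees, less where a joint would pass 70% of its speed; a pose out of reach is approached as far as the arm can. A call with a gripper value outside its range is refused whole. The fingers move at their own pace and stop on an object; "newtons" is the grip in N (left out, the last holds). Time passes only in rows, so rows that do not move let the fingers close, or fill a call up. It gives the time, the measured TCP pose, the force and the opening at its end, in the units of the state.
- sense(): the state, without advancing time (a new reading comes with each control period).
- camera(name): name is "scene" or "top"; returns a dict with "image" (384x512x3 uint8, red, green, blue), "K" (3x3 intrinsics, pixels), "R" (3x3) and "t" (3): a world point X has camera coordinates R X + t. Camera axes: x right, y down, z forward; pixel columns grow to the right and rows downward; lengths in m; the calibration is good to about 2 mm. A picture is of the moment at which its call begins. There is no depth.
- finish_job(): hands the job in, once; it reports no verdict.
Trained networks look in a picture, given as the dict that the camera call returned (one of the last four; its "shot" number tells which), for a name from the list of things; names that differ only in an ending like _2 or _b are one class to them, and where a whole thing is asked for, a point or a joint stands for the part that bears it (a point fixed in the world has none). Each returns a list of dicts, best first, with "score" (0 to 1); they miss things now and then, are a little off and sometimes report something else, mostly with a low value. They report only what shows in the picture. A call takes as long as a camera call.
- silhouettes(picture, label): "mask" (384x512 bool, what is visible of it) and "rect" ([left, top, right, bottom] in pixels, round what is visible of it).
The state is a dict: "time": time; "qpos": joint angles; "qvel": joint speeds; "joint_torque": joint torques, N m; "tool_pos": TCP position; "orientation": TCP orientation; "force": force on the tool from outside, world axes, zero at the start; "torque": the same for the moment, N m; "grip_width": opening from 0.0 (shut) to 1.0 (fully open).
Only numpy, scipy, OpenCV 4.12 (cv2) and the standard library are available. Lean on these libraries where they do the work, as an engineer would, in place of code of your own. Each camera call takes 0.05 s, during which the arm holds its last target.

## Working session

There is one attempt and no reset: what is moved stays moved. The work goes in short steps, Python scripts to look and compute and a tool call to move; the robot and the scene stay as the last step left them, time stands still between calls to the robot, and variables do not carry over. Pictures are saved under pics/ and viewed, and the job is handed in when it is done.

Besides the shell and the picture viewer there is one more tool, called after "Emit:" in YAML: its name, and indented under it one key for each argument. carry_out: Moves the arm, as the interface text tells. Its arguments: {"type":"object","properties":{"motion":{"type":"array","items":{"type":"array"}},"newtons":{"type":"number"}},"required":["motion"]}

```bash
ls; mkdir -p pics; python3 - <<'E'
from cell import sense, camera, silhouettes, hold_point_z
import cv2,pickle
print(sense(),hold_point_z)
for n in ("scene","top"):
    p=camera(n); pickle.dump(p,open(n+'.pkl','wb'))
    cv2.imwrite(f'pics/{n}0.png',cv2.cvtColor(p['image'],cv2.COLOR_RGB2BGR))
    print(n,p['K'],p['R'],p['t'])
    for l in ["card_grip","sensor_card","card_stand","card_dock","lever_left","lever_right","reagent_bottle_white","microtube_block","bench_timer"]:
        print(l,[(round(d['score'],2),d['rect']) for d in silhouettes(p,l)])
E
```

```text
pics
{'time': 0.0, 'qpos': array([ 1.24699727,  0.46841381, -0.01160889,  1.60364376,  0.00599466,
        1.07134696, -0.05630018]), 'qvel': array([ 2.99259348e-04,  1.79229735e-05,  9.98522687e-04, -1.25147116e-03,
       -2.46619795e-04,  1.49408099e-03,  1.04071664e-03]), 'joint_torque': array([-1.45677084e-03, -5.32397962e+01,  2.06767162e-02, -2.51306123e+01,
        1.14265911e-02,  7.80516973e-03, -7.32275787e-07]), 'tool_pos': array([ 0.17991588, -0.62402671,  0.2303062 ]), 'orientation': array([-4.86674449e-04,  7.99081879e-01, -6.01221558e-01, -7.43524347e-04]), 'force': array([0.52204595, 0.12530899, 0.25240668]), 'torque': array([-0.00881931, -0.05304204,  0.03135118]), 'grip_width': 0.9992853700633962} 0.0187
scene [[415.58893982   0.         255.35175163]
 [  0.         415.58893982 195.29766972]
 [  0.           0.           1.        ]] [[ 0.90249219 -0.43066749 -0.00577613]
 [-0.32476429 -0.67163383 -0.66591002]
 [ 0.28290635  0.60285448 -0.7460097 ]] [-0.51048237  0.23133471  1.12492285]
card_grip [(0.48, [188.8, 125.1, 205.3, 159.0])]
sensor_card [(0.77, [189.5, 1
[... 477 characters left out ...]
.         399.41546944 185.66971215]
 [  0.           0.           1.        ]] [[-0.020672   -0.99968673  0.01411035]
 [-0.98583181  0.01803166 -0.1667648 ]
 [ 0.16645812 -0.01735779 -0.98589573]] [-0.01044541  0.58705076  1.02014829]
card_grip [(0.75, [104.5, 219.3, 153.8, 225.0]), (0.7, [302.6, 195.0, 389.0, 257.5])]
sensor_card [(0.7, [103.6, 223.0, 155.9, 227.9])]
card_stand [(0.76, [107.6, 213.7, 165.0, 239.4])]
card_dock [(0.61, [302.9, 194.4, 392.8, 256.4])]
lever_left []
lever_right [(0.4, [379.5, 223.8, 394.2, 227.2])]
reagent_bottle_white [(0.55, [311.1, 145.0, 324.7, 158.7])]
microtube_block [(0.74, [162.5, 157.8, 195.0, 181.4])]
bench_timer [(0.65, [110.9, 161.7, 144.2, 189.6])]
```

```bash
python3 - <<'E'
import cv2
a=cv2.imread('pics/scene0.png'); b=cv2.imread('pics/top0.png')
cv2.imwrite('pics/s_full.png',a)
cv2.imwrite('pics/t_full.png',b)
cv2.imwrite('pics/s_dock.png',cv2.resize(a[210:340,210:350],None,fx=4.5,fy=4.5,interpolation=cv2.INTER_CUBIC))
cv2.imwrite('pics/s_stand.png',cv2.resize(a[110:190,170:280],None,fx=6,fy=6,interpolation=cv2.INTER_CUBIC))
cv2.imwrite('pics/t_dock.png',cv2.resize(b[180:270,290:410],None,fx=6,fy=6,interpolation=cv2.INTER_CUBIC))
cv2.imwrite('pics/t_stand.png',cv2.resize(b[150:250,90:210],None,fx=6,fy=6,interpolation=cv2.INTER_CUBIC))
E
```

```text
(no output)
```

View pics/s_full.png

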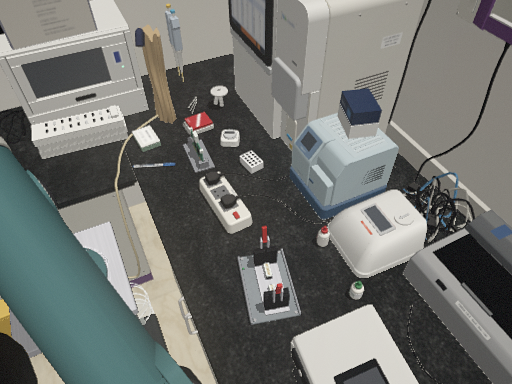

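View pics/t_full.png

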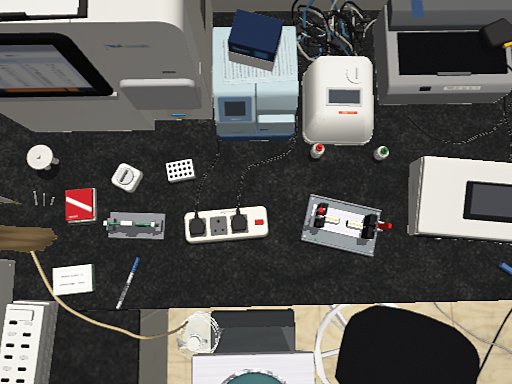

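View pics/s_dock.png

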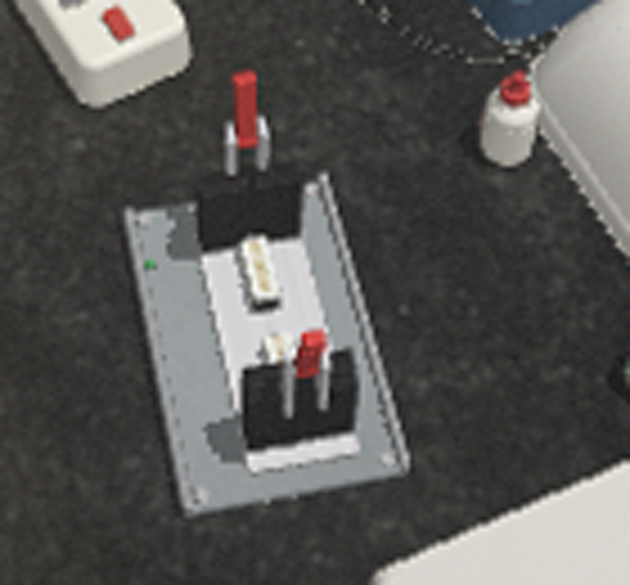

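View pics/t_dock.png

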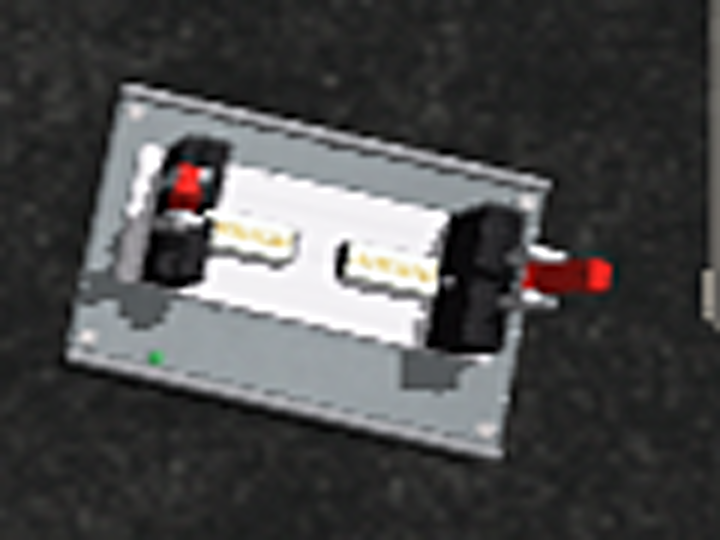

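View pics/t_stand.png

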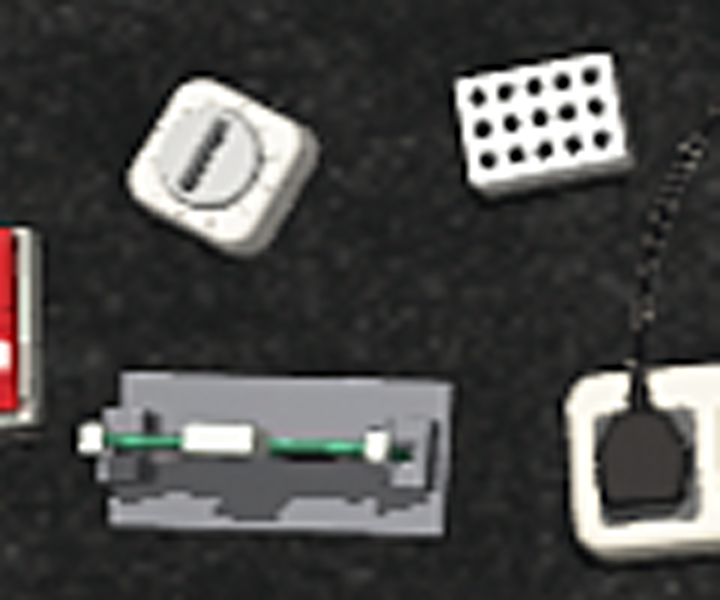

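View pics/s_stand.png

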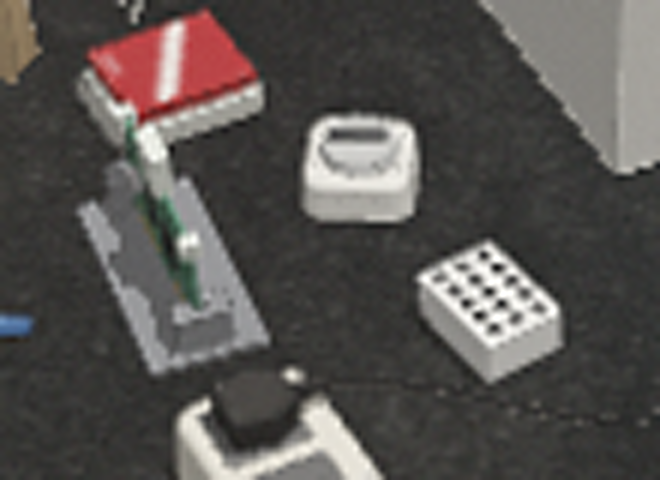

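```bash
cat > h.py <<'E'
import numpy as np,cv2,pickle
P={n:pickle.load(open(n+'.pkl','rb')) for n in('scene','top')}
def proj(X,p):
    c=np.atleast_2d(X)@p['R'].T+p['t']; u=c@p['K'].T; return u[:,:2]/u[:,2:]
def unproj(uv,z,p):
    d=p['R'].T@np.linalg.solve(p['K'],[uv[0],uv[1],1.]); o=-p['R'].T@p['t']; return o+d*(z-o[2])/d[2]
def crop(uv,o,s): return (np.array(uv)+.5)/s-.5+np.array(o)
def tri(a,b):
    A=[]
    for uv,p in((a,P['top']),(b,P['scene'])):
        M=p['K']@np.c_[p['R'],p['t']]
        A+=[uv[0]*M[2]-M[0],uv[1]*M[2]-M[1]]
    v=np.linalg.svd(np.array(A))[2][-1]; return v[:3]/v[3]
E
python3 - <<'E'
from h import *
T=[(122,88),(550,185),(500,460),(68,360)]; S=[(322,178),(408,468),(188,515),(128,212)]
for t,s in zip(T,S):
    a=crop(t,(290,180),6); b=crop(s,(210,210),4.5)
    print('corner',tri(a,b).round(4), unproj(a,0.008,P['top']).round(4), unproj(b,0.008,P['scene']).round(4))
# handle top centre (z=.106+.?)
a=crop((220,438),(90,150),6); print(a)
for z in (.106,): print('handle top',unproj(a,z,P['top']))
for n,uv in(('earL',(92,438)),('earR',(378,445))):
    print(n,unproj(crop(uv,(90,150),6),.082,P['top']))
E
```

```text
corner [ 0.5662 -0.1683  0.0124] [ 0.5669 -0.169   0.008 ] [ 0.5678 -0.1657  0.008 ]
corner [ 0.5174 -0.3624  0.0152] [ 0.518  -0.3647  0.008 ] [ 0.5198 -0.3596  0.008 ]
corner [ 0.395  -0.3323  0.0114] [ 0.3938 -0.3329  0.008 ] [ 0.3967 -0.3312  0.008 ]
corner [ 0.4442 -0.1389  0.0137] [ 0.4426 -0.1391  0.008 ] [ 0.4472 -0.1358  0.008 ]
[126.25       222.58333333]
handle top [0.49016019 0.30583556 0.106     ]
earL [0.49317766 0.36723144 0.082     ]
earR [0.48784485 0.24648581 0.082     ]
```

```bash
cat > dock.py <<'E'
from h import *
from scipy.optimize import least_squares
def R2(y): return np.array([[np.cos(y),-np.sin(y),0],[np.sin(y),np.cos(y),0],[0,0,1]])
T=[(122,88),(550,185),(500,460),(68,360)]; S=[(322,178),(408,468),(188,515),(128,212)]
T=np.array([crop(t,(290,180),6) for t in T]);S=np.array([crop(t,(210,210),4.5) for t in S])
def corners(q): return np.array([[.05,.1,q[3]],[.05,-.1,q[3]],[-.08,-.1,q[3]],[-.08,.1,q[3]]])@R2(q[2]).T+[q[0],q[1],0]
def f(q): return np.r_[(proj(corners(q),P['top'])-T).ravel(),(proj(corners(q),P['scene'])-S).ravel()]
r=least_squares(f,[.49,-.25,-.24,.01])
q=r.x
def W(X): return np.atleast_2d(X)@R2(q[2]).T+[q[0],q[1],0]
E
cat > ov.py <<'E'
from dock import *
import sys
c=float(sys.argv[1]); aL=float(sys.argv[2]); aR=float(sys.argv[3])
print(q.round(4),f(q).round(2))
segs=[]
def poly(pts,col):
    pts=np.array(pts)
    for i in range(len(pts)): segs.append((pts[i],pts[(i+1)%len(pts)],col))
poly(np.array([[.05,.1,q[3]],[.05,-.1,q[3]],[-.08,-.1,q[3]],[-.08,.1,q[3]]]),(0,255,255))
for s,a in((1,aL),(-1,aR)):
    poly([[c-.0026,s*.064,.079],[c+.0026,s*.064,.079],[c+.0026,s*.056,.079],[c-.0026,s*.056,.079]],(0,255,0))
    poly([[c-.031,s*.062,.079],[c+.031,s*.062,.079]],(255,255,0))
    for w in(-.006,.006):
        p0=np.array([c+w,s*.075,.103]); d=np.array([0,-s*np.cos(a),np.sin(a)])*.05
        segs.append((p0,p0+d,(255,0,255)))
for n,o,wh,k in(('top',(290,180),(120,90),6),('scene',(225,215),(85,115),5)):
    p=P[n]; im=cv2.cvtColor(p['image'],cv2.COLOR_RGB2BGR)[o[1]:o[1]+wh[1],o[0]:o[0]+wh[0]]
    im=cv2.resize(im,None,fx=k,fy=k,interpolation=cv2.INTER_CUBIC)
    for a,b,col in segs:
        uv=(proj(W([a,b]),p)-o+.5)*k-.5
        cv2.line(im,*[tuple(int(round(v)) for v in w) for w in uv],col,1)
    cv2.imwrite(f'pics/ov_{n}_{sys.argv[4]}.png',im)
E
python3 ov.py 0.015 1.6 1.75 a
```

```text
[ 0.4955 -0.254  -0.2441  0.0123] [ 0.22 -0.69 -0.13 -0.81  0.02  0.07 -0.33  0.17  0.72 -0.04  0.84  0.4
 -1.06 -0.07 -1.5   0.32]
```

View pics/ov_top_a.png

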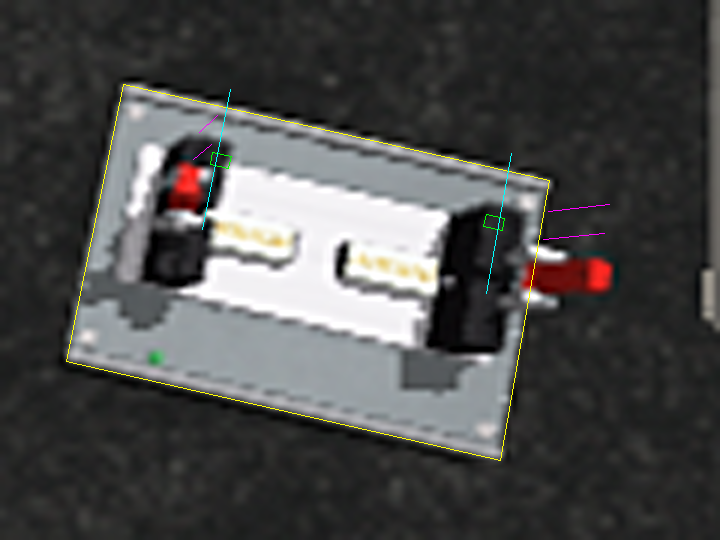

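View pics/ov_scene_a.png

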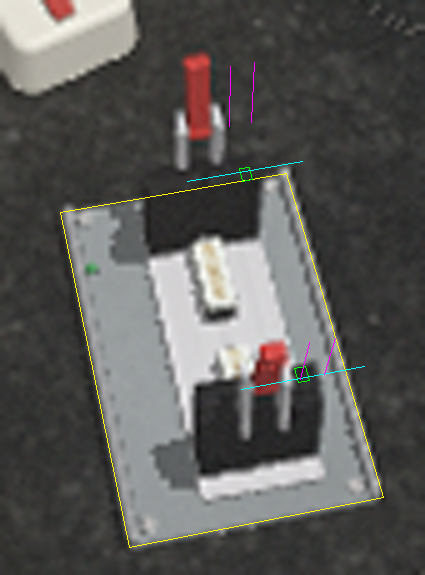

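```bash
python3 ov.py -0.006 1.62 1.85 b; python3 -c "
from h import *
for p in P.values(): print(-p['R'].T@p['t'])"
```

```text
[ 0.4955 -0.254  -0.2441  0.0123] [ 0.22 -0.69 -0.13 -0.81  0.02  0.07 -0.33  0.17  0.72 -0.04  0.84  0.4
 -1.06 -0.07 -1.5   0.32]
[ 0.21758778 -0.74264072  0.99030285]
[ 0.40870541 -0.00332011  1.10380664]
```

View pics/ov_top_b.png

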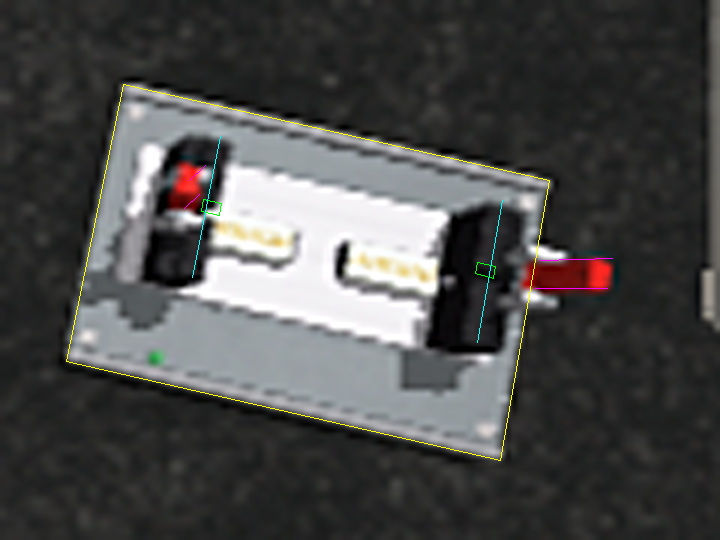

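View pics/ov_scene_b.png

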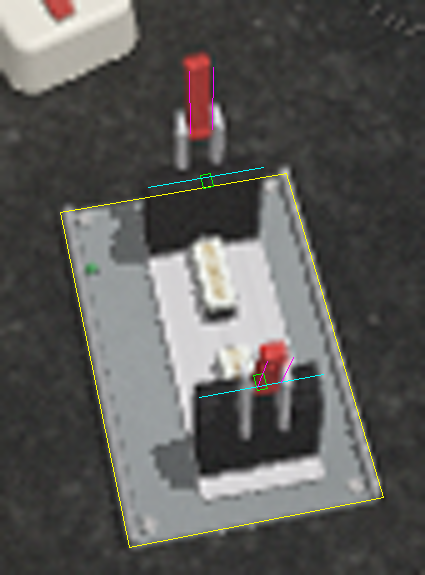

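```bash
cat > plan.py <<'E'
import numpy as np,sys,json
from cell import sense
# usage: plan(hand,[(x,y,z,yaw,nrows),...])
def st():
    s=sense(); w,x,y,z=s['orientation']; 
    X=np.array([1-2*(y*y+z*z),2*(x*y+w*z),2*(x*z-w*y)])
    Zt=np.array([2*(x*z+w*y),2*(y*z-w*x),1-2*(x*x+y*y)])
    return s,np.array(s['tool_pos']),np.arctan2(X[1],X[0]),Zt
def plan(hand,tgts,start=None,dec=2):
    s,p,psi,Zt=st()
    if start is not None: p=np.array(start[:3]);psi=start[3]
    rows=[]
    for x,y,z,yaw,n in tgts:
        for i in range(n):
            k=n-i
            d=(np.array([x,y,z])-p)/k; t=-(yaw-psi)/k
            tx=np.array([np.cos(psi),np.sin(psi),0]);ty=np.array([np.sin(psi),-np.cos(psi),0])
            v=np.round([d@tx*100,d@ty*100,-d[2]*100],dec); t=round(t,3)
            rows.append([hand,[float(a)+0 for a in v],t])
            p=p+(v[0]*tx+v[1]*ty)/100+[0,0,-v[2]/100]; psi-=t
    while len(rows)%5: rows.append([hand,[0,0,0],0])
    for i in range(0,len(rows),5): print(json.dumps(rows[i:i+5]))
    print('end',p.round(4),round(psi,4))
def show():
    s,p,psi,Zt=st(); print('t',round(s['time'],2),'p',p.round(4),'yaw',round(psi,4),'z',Zt.round(4),'F',np.round(s['force'],1),'M',np.round(s['torque'],2),'w',round(s['grip_width'],3))
E
python3 - <<'E'
from plan import *
show()
plan(1,[(.44,-.15,.24,-.6,12),(.490,.306,.18,-.044,10),(.490,.306,.14,-.044,3)],dec=1)
E
```

```text
t 1.0 p [ 0.1801 -0.6246  0.2313] yaw -1.2901 z [-0.e+00 -1.e-04 -1.e+00] F [ 0.1  0.3 -0.6] M [ 0.01 -0.04  0.01] w 1.0
[[1, [-3.2, -3.2, -0.1], -0.058], [1, [-3.0, -3.4, -0.1], -0.057], [1, [-2.8, -3.5, -0.1], -0.058], [1, [-2.6, -3.7, -0.1], -0.057], [1, [-2.4, -3.8, -0.1], -0.058]]
[[1, [-2.2, -4.0, -0.1], -0.057], [1, [-1.9, -4.1, 0.0], -0.058], [1, [-1.7, -4.2, -0.1], -0.057], [1, [-1.5, -4.2, 0.0], -0.058], [1, [-1.2, -4.3, -0.1], -0.057]]
[[1, [-1.0, -4.4, 0.0], -0.058], [1, [-0.7, -4.4, -0.1], -0.057], [1, [-2.2, -4.1, 0.6], -0.056], [1, [-1.9, -4.2, 0.6], -0.056], [1, [-1.7, -4.3, 0.6], -0.056]]
[[1, [-1.5, -4.3, 0.6], -0.055], [1, [-1.2, -4.4, 0.6], -0.056], [1, [-1.0, -4.5, 0.6], -0.055], [1, [-0.7, -4.5, 0.6], -0.056], [1, [-0.4, -4.6, 0.6], -0.055]]
[[1, [-0.2, -4.6, 0.6], -0.056], [1, [0.0, -4.5, 0.6], -0.055], [1, [0.0, 0.0, 1.3], -0.0], [1, [0.0, 0.0, 1.4], -0.0], [1, [0.0, 0.0, 1.3], -0.0]]
end [0.4896 0.3058 0.1403] -0.0441
```

Emit:
carry_out:
  motion:
    - [1,[-3.2,-3.2,-0.1],-0.058]
    - [1,[-3.0,-3.4,-0.1],-0.057]
    - [1,[-2.8,-3.5,-0.1],-0.058]
    - [1,[-2.6,-3.7,-0.1],-0.057]
    - [1,[-2.4,-3.8,-0.1],-0.058]

```text
time: 1.5
tool_pos: [0.2896, -0.4253, 0.2365]
orientation: [0.0, 0.878, -0.479, 0.0]
force: [0.6, -0.5, -0.5]
grip_width: 1.001
```

Emit:
carry_out:
  motion:
    - [1,[-2.2,-4.0,-0.1],-0.057]
    - [1,[-1.9,-4.1,0.0],-0.058]
    - [1,[-1.7,-4.2,-0.1],-0.057]
    - [1,[-1.5,-4.2,0.0],-0.058]
    - [1,[-1.2,-4.3,-0.1],-0.057]

```text
time: 2.0
tool_pos: [0.3975, -0.2275, 0.2396]
orientation: [0.0, 0.937, -0.349, 0.0]
force: [0.3, -1.2, -0.4]
grip_width: 0.997
```

Emit:
carry_out:
  motion:
    - [1,[-1.0,-4.4,0.0],-0.058]
    - [1,[-0.7,-4.4,-0.1],-0.057]
    - [1,[-2.2,-4.1,0.6],-0.056]
    - [1,[-1.9,-4.2,0.6],-0.056]
    - [1,[-1.7,-4.3,0.6],-0.056]

```text
time: 2.5
tool_pos: [0.4553, -0.0105, 0.2224]
orientation: [0.0, 0.977, -0.213, 0.001]
force: [0.5, -0.5, -0.1]
grip_width: 1.0
```

Emit:
carry_out:
  motion:
    - [1,[-1.5,-4.3,0.6],-0.055]
    - [1,[-1.2,-4.4,0.6],-0.056]
    - [1,[-1.0,-4.5,0.6],-0.055]
    - [1,[-0.7,-4.5,0.6],-0.056]
    - [1,[-0.4,-4.6,0.6],-0.055]

```text
time: 3.0
tool_pos: [0.4802, 0.2169, 0.1922]
orientation: [0.0, 0.997, -0.077, 0.0]
force: [1.0, -0.4, 0.6]
grip_width: 0.998
```

```bash
python3 - <<'E'
from plan import *
show()
E
```

```text
t 3.0 p [0.4802 0.2169 0.1922] yaw -0.1534 z [ 7.e-04 -3.e-04 -1.e+00] F [ 1.  -0.4  0.6] M [ 0.01 -0.07 -0.05] w 0.998
```

Emit:
carry_out:
  motion:
    - [1,[-0.2,-4.6,0.6],-0.056]
    - [1,[0.0,-4.5,0.6],-0.055]
    - [1,[0.0,0.0,1.3],0]
    - [1,[0.0,0.0,1.4],0]
    - [1,[0.0,0.0,1.3],0]

```text
time: 3.5
tool_pos: [0.4897, 0.3041, 0.1388]
orientation: [0.001, 1.0, -0.023, -0.0]
force: [-0.1, -0.3, -0.4]
grip_width: 0.999
```

```bash
python3 - <<'E'
from plan import *
from cell import camera
import cv2
show()
p=camera('scene'); cv2.imwrite('pics/s1.png',cv2.resize(cv2.cvtColor(p['image'],cv2.COLOR_RGB2BGR)[80:190,140:270],None,fx=5,fy=5,interpolation=cv2.INTER_CUBIC))
p=camera('top'); cv2.imwrite('pics/t1.png',cv2.resize(cv2.cvtColor(p['image'],cv2.COLOR_RGB2BGR)[170:270,70:200],None,fx=5,fy=5,interpolation=cv2.INTER_CUBIC))
plan(1,[(.490,.306,.10,-.044,3),(.490,.306,.077,-.044,2)])
E
```

```text
t 3.5 p [0.4897 0.3041 0.1388] yaw -0.0458 z [-7.0e-04 -1.8e-03 -1.0e+00] F [-0.1 -0.3 -0.4] M [ 0.03 -0.04  0.01] w 0.999
[[1, [0.03, -0.1, 1.26], -0.001], [1, [0.03, -0.1, 1.27], -0.001], [1, [0.02, -0.1, 1.26], -0.001], [1, [0.0, 0.0, 1.15], 0.0], [1, [0.0, 0.0, 1.15], 0.0]]
end [0.49  0.306 0.077] -0.0435
```

View pics/s1.png

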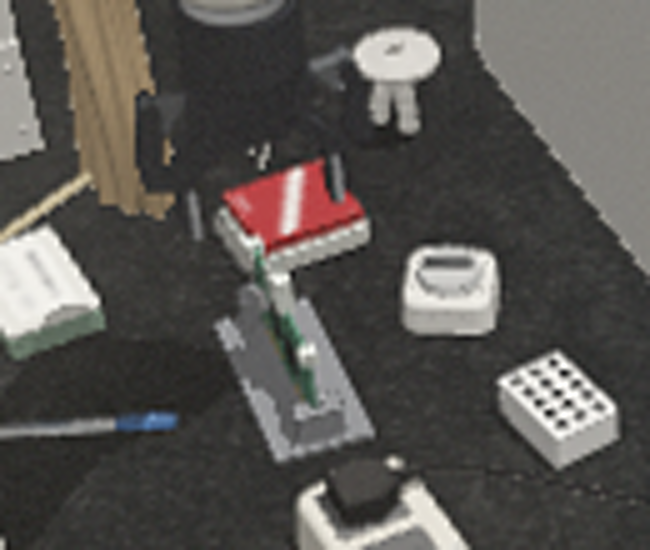

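View pics/t1.png

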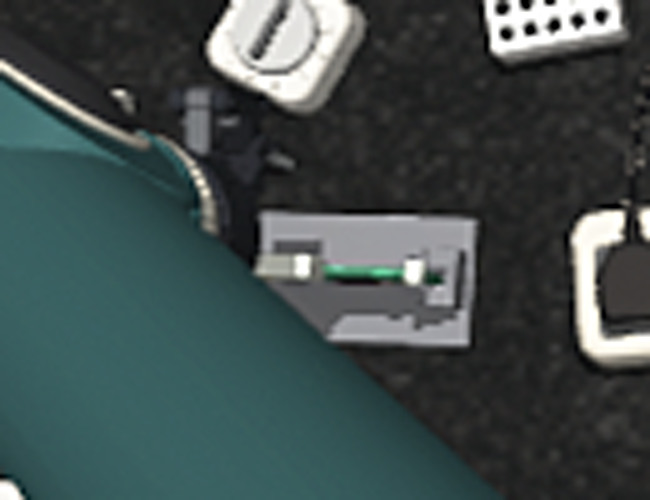

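Emit:
carry_out:
  motion:
    - [1,[0.03,-0.1,1.26],0]
    - [1,[0.03,-0.1,1.27],0]
    - [1,[0.02,0,1.26],0]
    - [1,[0.0,0.0,1.15],0.0]
    - [1,[0.0,0.0,1.15],0.0]
  newtons: 40

```text
time: 4.1
tool_pos: [0.4904, 0.3077, 0.0782]
orientation: [0.0, 1.0, -0.022, -0.0]
force: [0.3, -0.3, 0.8]
grip_width: 0.998
```

Emit:
carry_out:
  motion:
    - [0,[0,0,0],0]
    - [-0.5,[0,0,0],0]
    - [-1,[0,0,0],0]
    - [-1,[0,0,0],0]
    - [-1,[0,0,0],0]
  newtons: 40

```text
time: 4.6
tool_pos: [0.4908, 0.308, 0.0799]
orientation: [-0.0, 1.0, -0.022, 0.0]
force: [-1.2, 0.3, 0.4]
grip_width: 0.145
```

Emit:
carry_out:
  motion:
    - [-1,[0,0,0],0]
    - [-1,[0,0,0],0]
    - [-1,[0,0,0],0]
    - [-1,[0,0,0],0]
    - [-1,[0,0,0],0]
  newtons: 40

```text
time: 5.1
tool_pos: [0.4911, 0.308, 0.0799]
orientation: [-0.0, 1.0, -0.022, 0.001]
force: [-0.2, -1.4, 5.8]
grip_width: 0.129
```

```bash
python3 - <<'E'
from plan import *
show()
E
```

```text
t 5.1 p [0.4911 0.308  0.0799] yaw -0.0442 z [ 1.2e-03  4.0e-04 -1.0e+00] F [-0.2 -1.4  5.8] M [-0.06 -0.16 -0.05] w 0.129
```

Emit:
carry_out:
  motion:
    - [-1,[0,0,-0.5],0]
    - [-1,[0,0,-1],0]
    - [-1,[0,0,-1.5],0]
    - [-1,[0,0,-1.5],0]
    - [-1,[0,0,-1.5],0]

```text
time: 5.6
tool_pos: [0.4902, 0.3081, 0.141]
orientation: [-0.0, 1.0, -0.022, 0.0]
force: [0.3, -0.7, -1.2]
grip_width: 0.134
```

Emit:
carry_out:
  motion:
    - [-1,[0,0,-2],0]
    - [-1,[0,0,-2],0]
    - [-1,[0,0,-2],0]
    - [-1,[0,0,-1],0]
    - [-1,[0,0,0],0]

```text
time: 6.1
tool_pos: [0.4911, 0.3085, 0.2114]
orientation: [-0.001, 1.0, -0.022, 0.002]
force: [-0.4, 0.4, -1.6]
grip_width: 0.132
```

```bash
python3 - <<'E'
from plan import *
from cell import camera
import cv2,pickle
show()
p=camera('scene'); pickle.dump(p,open('s_held.pkl','wb'));cv2.imwrite('pics/s2.png',cv2.resize(cv2.cvtColor(p['image'],cv2.COLOR_RGB2BGR)[60:190,130:260],None,fx=4.5,fy=4.5,interpolation=cv2.INTER_CUBIC))
E
```

```text
t 6.1 p [0.4911 0.3085 0.2114] yaw -0.044 z [ 0.003   0.0015 -1.    ] F [-0.4  0.4 -1.6] M [-0.02 -0.02  0.03] w 0.132
```

View pics/s2.png

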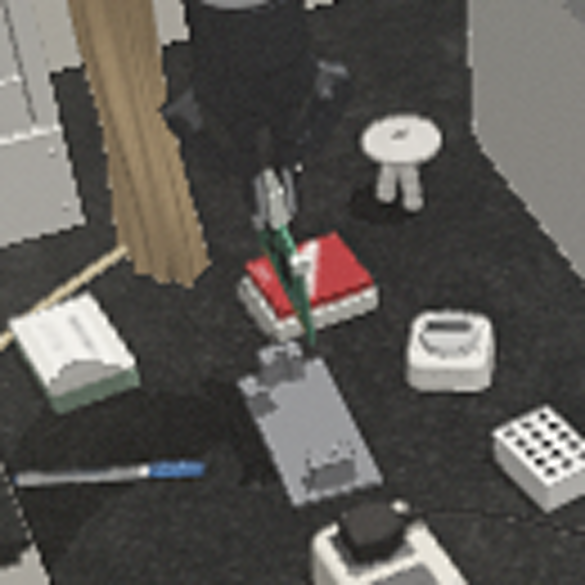

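```bash
cat > edge.py <<'E'
from dock import *
from scipy.ndimage import map_coordinates
for n in('top','scene'):
    p=P[n]; g=cv2.cvtColor(p['image'],cv2.COLOR_RGB2GRAY).astype(float)
    C=np.array([[.05,.1],[.05,-.1],[-.08,-.1],[-.08,.1]])
    for z in (.0,.0123):
      for i in range(4):
        a,b=C[i],C[(i+1)%4]; d=(b-a)/np.linalg.norm(b-a); nrm=np.array([-d[1],d[0]])
        if nrm@((a+b)/2)<0: nrm=-nrm
        pts=[]
        for s in np.linspace(.1,.9,60):
            m=a+(b-a)*s; off=np.arange(-.008,.008,.0002)
            X=np.c_[m+off[:,None]*nrm,np.full(len(off),z)]
            uv=proj(W(X),p); v=map_coordinates(g,[uv[:,1],uv[:,0]],order=1)
            v=cv2.GaussianBlur(v[None],(0,0),5).ravel()
            gr=np.gradient(v); j=np.argmin(gr)   # bright inside -> dark outside
            if 4<j<len(off)-5 and gr[j]<-.8: pts.append((np.linalg.norm(b-a)*s,off[j]))
        pts=np.array(pts)
        if len(pts)<15: print(n,z,i,'few',len(pts)); continue
        k=np.polyfit(*pts.T,1); res=pts[:,1]-np.polyval(k,pts[:,0]); ok=abs(res)<2*np.median(abs(res))+1e-4
        k=np.polyfit(*pts[ok].T,1)
        # angle of d correction
        da=np.cross(d,nrm)*k[0]
        print(n,z,i,'n',ok.sum(),'yaw',round(q[2]+da,4),'off mm',round(np.polyval(k,np.linalg.norm(b-a)/2)*1e3,2),'rms',round(res[ok].std()*1e3,2))
E
python3 edge.py 2>/dev/null
```

```text
top 0.0 0 n 60 yaw -0.2484 off mm 2.94 rms 0.47
top 0.0 1 n 43 yaw -0.2504 off mm 2.28 rms 0.46
top 0.0 2 n 59 yaw -0.2486 off mm -1.52 rms 0.34
top 0.0 3 n 54 yaw -0.2505 off mm -0.45 rms 0.39
top 0.0123 0 n 60 yaw -0.2479 off mm 0.74 rms 0.45
top 0.0123 1 n 42 yaw -0.2518 off mm -1.25 rms 0.71
top 0.0123 2 n 59 yaw -0.2483 off mm -0.75 rms 0.34
top 0.0123 3 n 56 yaw -0.2513 off mm 0.94 rms 0.41
scene 0.0 0 n 60 yaw -0.2491 off mm 3.51 rms 0.42
scene 0.0 1 n 53 yaw -0.248 off mm -4.62 rms 0.31
scene 0.0 2 n 60 yaw -0.2486 off mm -1.85 rms 0.4
scene 0.0 3 n 20 yaw -0.3063 off mm 3.7 rms 1.23
scene 0.0123 0 n 60 yaw -0.249 off mm 1.0 rms 0.43
scene 0.0123 1 n 50 yaw -0.2499 off mm 0.94 rms 0.27
scene 0.0123 2 n 60 yaw -0.249 off mm -0.96 rms 0.38
scene 0.0123 3 n 23 yaw -0.2668 off mm -1.96 rms 1.04
```

```bash
python3 - <<'E'
from plan import *
show()
plan(-1,[(.490,.27,.255,-.044,2),(.49,-.20,.26,-.2487,12),(.4875,-.2523,.25,-.2487,3),(.4875,-.2523,.23,-.2487,3)],dec=2)
E
```

```text
t 6.15 p [0.4906 0.3079 0.21  ] yaw -0.0441 z [ 1.1e-03  3.0e-04 -1.0e+00] F [ 0.2 -0.3 -2.7] M [0.01 0.07 0.05] w 0.132
[[-1, [0.05, 1.89, -2.25], -0.0], [-1, [0.06, 1.9, -2.25], -0.0], [-1, [0.17, 3.91, -0.04], 0.017], [-1, [0.24, 3.91, -0.04], 0.017], [-1, [0.31, 3.9, -0.04], 0.017]]
[[-1, [0.37, 3.9, -0.04], 0.017], [-1, [0.44, 3.89, -0.04], 0.017], [-1, [0.5, 3.88, -0.04], 0.017], [-1, [0.57, 3.88, -0.04], 0.017], [-1, [0.64, 3.87, -0.04], 0.017]]
[[-1, [0.7, 3.85, -0.04], 0.017], [-1, [0.77, 3.84, -0.05], 0.017], [-1, [0.83, 3.83, -0.04], 0.017], [-1, [0.89, 3.81, -0.05], 0.018], [-1, [0.35, 1.71, 0.33], -0.0]]
[[-1, [0.35, 1.71, 0.34], -0.0], [-1, [0.35, 1.71, 0.33], -0.0], [-1, [0.0, 0.0, 0.67], -0.0], [-1, [0.0, 0.0, 0.67], -0.0], [-1, [0.0, 0.0, 0.66], -0.0]]
end [ 0.4875 -0.2523  0.23  ] -0.2491
```

Emit:
carry_out:
  motion:
    - [-1,[0.05,1.89,-2.25],0]
    - [-1,[0.06,1.9,-2.25],0]
    - [-1,[0.17,3.91,-0.04],0.017]
    - [-1,[0.24,3.91,-0.04],0.017]
    - [-1,[0.31,3.9,-0.04],0.017]

```text
time: 6.65
tool_pos: [0.4891, 0.1508, 0.2545]
orientation: [0.0, 0.999, -0.048, -0.001]
force: [1.2, -0.9, -2.2]
grip_width: 0.131
```

Emit:
carry_out:
  motion:
    - [-1,[0.37,3.9,-0.04],0.017]
    - [-1,[0.44,3.89,-0.04],0.017]
    - [-1,[0.5,3.88,-0.04],0.017]
    - [-1,[0.57,3.88,-0.04],0.017]
    - [-1,[0.64,3.87,-0.04],0.017]

```text
time: 7.15
tool_pos: [0.489, -0.045, 0.2566]
orientation: [-0.0, 0.996, -0.09, -0.001]
force: [1.3, -0.1, -0.7]
grip_width: 0.135
```

Emit:
carry_out:
  motion:
    - [-1,[0.7,3.85,-0.04],0.017]
    - [-1,[0.77,3.84,-0.05],0.017]
    - [-1,[0.83,3.83,-0.04],0.017]
    - [-1,[0.89,3.81,-0.05],0.018]
    - [-1,[0.35,1.71,0.33],0]

```text
time: 7.65
tool_pos: [0.4879, -0.2216, 0.255]
orientation: [0.0, 0.992, -0.127, -0.001]
force: [0.6, -0.4, -1.8]
grip_width: 0.131
```

Emit:
carry_out:
  motion:
    - [-1,[0.35,1.71,0.34],0]
    - [-1,[0.35,1.71,0.33],0]
    - [-1,[0,0,0.67],0]
    - [-1,[0,0,0.67],0]
    - [-1,[0,0,0.66],0]

```text
time: 8.15
tool_pos: [0.4876, -0.2506, 0.2286]
orientation: [-0.0, 0.992, -0.123, -0.0]
force: [-0.3, 0.1, -1.2]
grip_width: 0.131
```

```bash
cat > look.py <<'E'
from plan import *
from cell import camera
import cv2,pickle,sys
tag=sys.argv[1]
show()
for n,(x0,y0,x1,y1),k in(('scene',(215,190,315,330),4.2),('top',(280,160,420,270),5)):
    if len(sys.argv)>2 and sys.argv[2]!=n: continue
    p=camera(n); pickle.dump(p,open(f'{n}_{tag}.pkl','wb'))
    cv2.imwrite(f'pics/{n}_{tag}.png',cv2.resize(cv2.cvtColor(p['image'],cv2.COLOR_RGB2BGR)[y0:y1,x0:x1],None,fx=k,fy=k,interpolation=cv2.INTER_CUBIC))
E
python3 look.py above
```

```text
t 8.15 p [ 0.4876 -0.2506  0.2286] yaw -0.2468 z [-4.e-04  9.e-04 -1.e+00] F [-0.3  0.1 -1.2] M [0.05 0.   0.  ] w 0.131
```

View pics/scene_above.png

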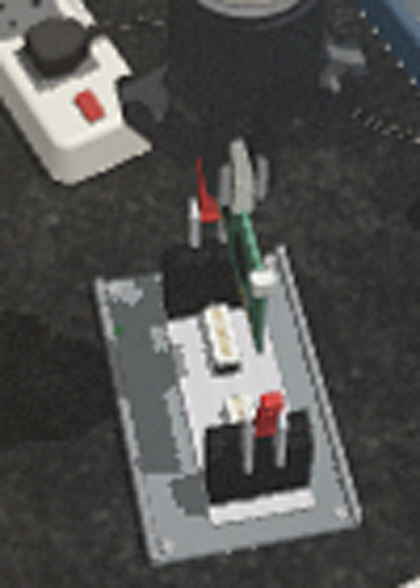

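View pics/top_above.png

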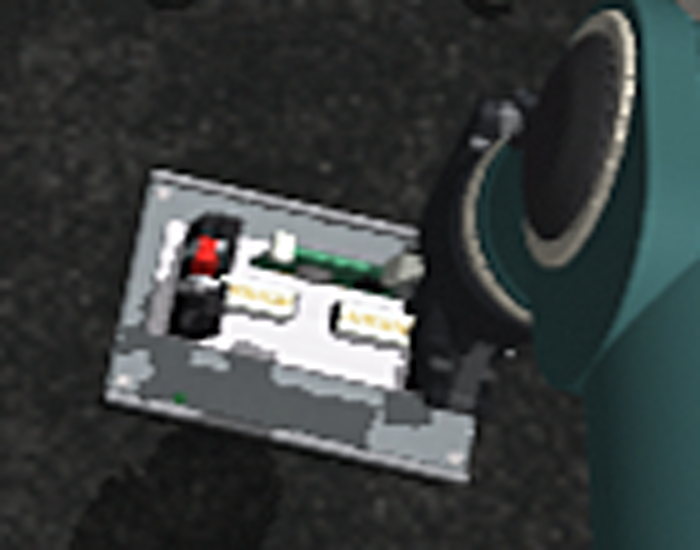

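```bash
cat > cov.py <<'E'
from h import *
import sys
tag=sys.argv[1]; x,y,z,yaw=map(float,sys.argv[2:6])  # card bottom origin pose
R=np.array([[np.cos(yaw),-np.sin(yaw),0],[np.sin(yaw),np.cos(yaw),0],[0,0,1]])
for n,(x0,y0,x1,y1),k in(('scene',(235,215,295,285),8),('top',(315,190,375,230),12)):
    p=pickle.load(open(f'{n}_{tag}.pkl','rb')); im=cv2.resize(cv2.cvtColor(p['image'],cv2.COLOR_RGB2BGR)[y0:y1,x0:x1],None,fx=k,fy=k,interpolation=cv2.INTER_CUBIC)
    def poly(pts,c):
        uv=(proj(np.array(pts)@R.T+[x,y,z],p)-[x0,y0]+.5)*k-.5
        cv2.polylines(im,[np.int32(uv.round())],True,c,1)
    for t in(-.002,.002): poly([[t,-.062,0],[t,.062,0],[t,.062,.07],[t,-.062,.07]],(255,0,255))
    for s in(1,-1): poly([[-.006,s*.056,.074],[.006,s*.056,.074],[.006,s*.064,.074],[-.006,s*.064,.074]],(0,255,255))
    poly([[-.006,-.014,.098],[.006,-.014,.098],[.006,.014,.098],[-.006,.014,.098]],(255,255,0))
    cv2.imwrite(f'pics/cov_{n}_{tag}.png',im)
E
python3 cov.py above .4876 -.2506 .1566 -.2468
```

```text
(no output)
```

View pics/cov_scene_above.png

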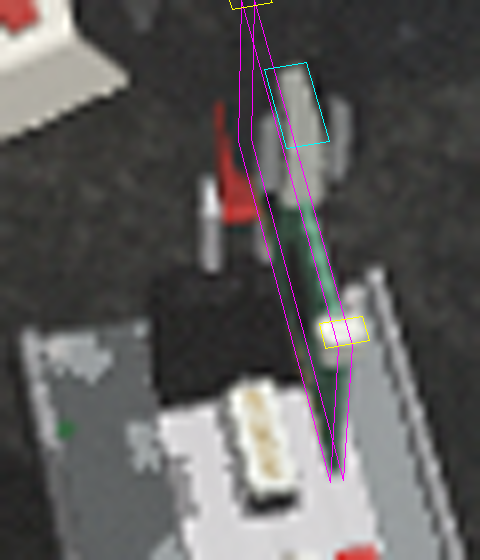

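View pics/cov_top_above.png

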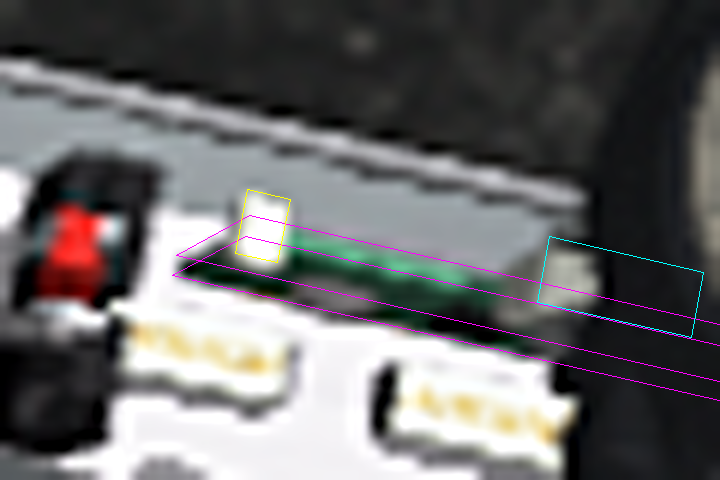

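```bash
python3 - <<'E'
from plan import *
show()
plan(-1,[(.4887,-.2523,.18,-.2487,3),(.4887,-.2523,.16,-.2487,4),(.4887,-.2523,.16,-.2487,3)],dec=2)
E
```

```text
t 8.25 p [ 0.487  -0.2507  0.2282] yaw -0.2469 z [-0.0019  0.0014 -1.    ] F [ 0.1  0.1 -1.9] M [ 0.04  0.03 -0.01] w 0.135
[[-1, [0.07, 0.04, 1.61], 0.001], [-1, [0.06, 0.04, 1.6], 0.0], [-1, [0.07, 0.03, 1.61], 0.001], [-1, [0.0, 0.0, 0.5], -0.0], [-1, [0.0, 0.0, 0.5], -0.0]]
[[-1, [0.0, 0.0, 0.5], -0.0], [-1, [0.0, 0.0, 0.5], -0.0], [-1, [0.0, 0.0, 0.0], -0.0], [-1, [0.0, 0.0, 0.0], -0.0], [-1, [0.0, 0.0, 0.0], -0.0]]
end [ 0.4887 -0.2523  0.16  ] -0.2489
```

Emit:
carry_out:
  motion:
    - [-1,[0.07,0.04,1.61],0.001]
    - [-1,[0.06,0.04,1.6],0.0]
    - [-1,[0.07,0.03,1.61],0.001]
    - [-1,[0,0,0.5],0]
    - [-1,[0,0,0.5],0]

```text
time: 8.75
tool_pos: [0.4895, -0.2534, 0.1712]
orientation: [-0.0, 0.992, -0.125, 0.0]
force: [0.1, -0.8, -1.4]
grip_width: 0.13
```

Emit:
carry_out:
  motion:
    - [-1,[0,0,0.5],0]
    - [-1,[0,0,0.4],0]
    - [-1,[0,0,0],0]
    - [-1,[0,0,0],0]
    - [-1,[0,0,0],0]

```text
time: 9.25
tool_pos: [0.4894, -0.254, 0.1625]
orientation: [0.0, 0.992, -0.125, 0.0]
force: [0.8, 0.1, -1.9]
grip_width: 0.132
```

```bash
python3 look.py low; python3 - <<'E'
from plan import *
show()
E
```

```text
t 9.25 p [ 0.4894 -0.254   0.1625] yaw -0.2511 z [ 6.e-04 -4.e-04 -1.e+00] F [ 0.8  0.1 -1.9] M [ 0.03 -0.04  0.04] w 0.132
t 9.35 p [ 0.4893 -0.254   0.1625] yaw -0.2511 z [ 5.e-04 -3.e-04 -1.e+00] F [-0.3 -0.9 -2.2] M [-0.02 -0.01  0.01] w 0.129
```

View pics/scene_low.png

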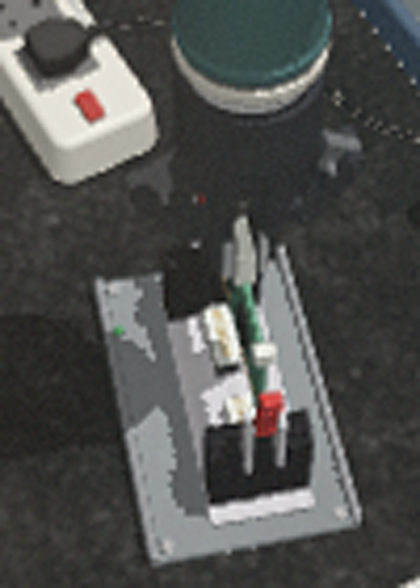

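View pics/top_low.png

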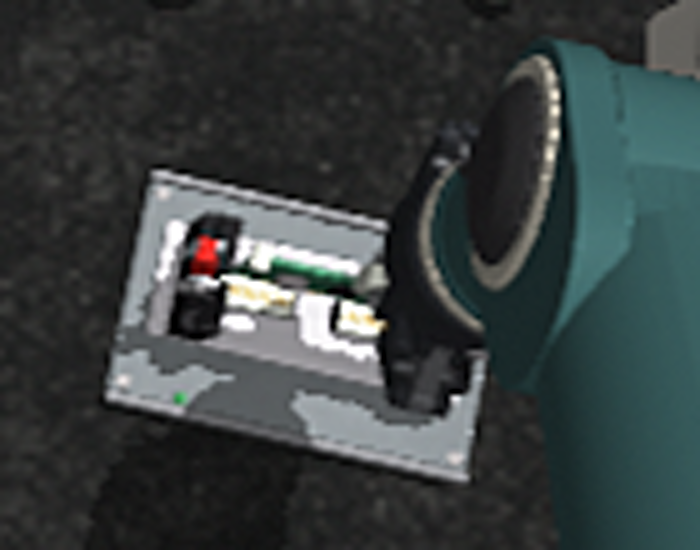

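```bash
python3 - <<'E'
import pickle,cv2
for n,(x0,y0,x1,y1),k in(('scene',(245,235,295,310),8),('top',(310,195,365,235),12)):
    p=pickle.load(open(f'{n}_low.pkl','rb'))
    cv2.imwrite(f'pics/z_{n}_low.png',cv2.resize(cv2.cvtColor(p['image'],cv2.COLOR_RGB2BGR)[y0:y1,x0:x1],None,fx=k,fy=k,interpolation=cv2.INTER_CUBIC))
E
```

```text
(no output)
```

View pics/z_scene_low.png

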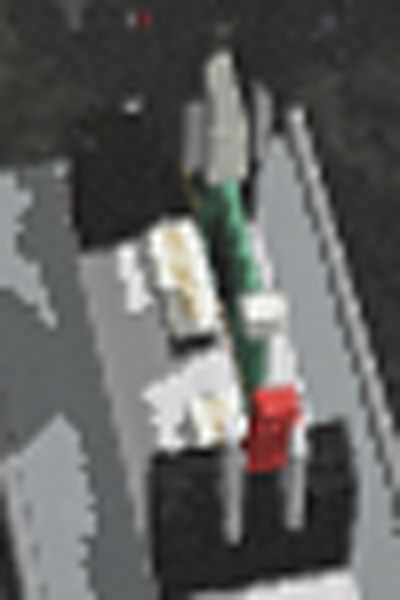

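View pics/z_top_low.png

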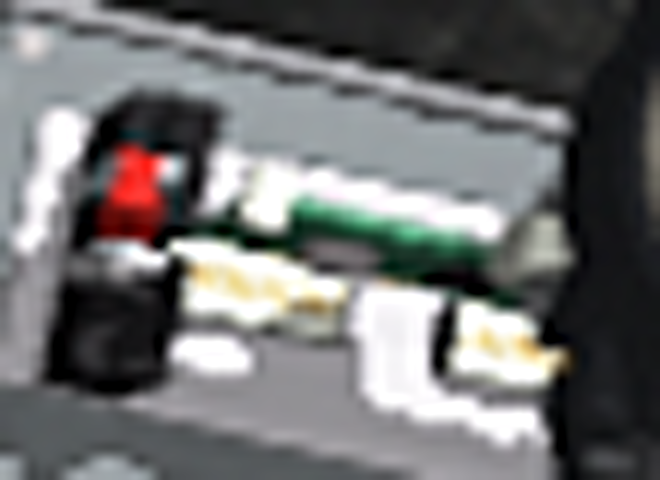

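```bash
python3 - <<'E'
from plan import *
plan(-1,[(.4858,-.2516,.1565,-.2487,3),(.4858,-.2516,.1565,-.2487,2)],dec=2)
E
```

```text
[[-1, [-0.13, -0.05, 0.2], -0.001], [-1, [-0.13, -0.05, 0.2], -0.001], [-1, [-0.14, -0.04, 0.2], -0.0], [-1, [0.0, 0.0, 0.0], -0.0], [-1, [0.0, 0.0, 0.0], -0.0]]
end [ 0.4858 -0.2516  0.1565] -0.2491
```

Emit:
carry_out:
  motion:
    - [-1,[-0.13,-0.05,0.2],-0.001]
    - [-1,[-0.13,-0.05,0.2],-0.001]
    - [-1,[-0.14,-0.04,0.2],-0.0005]
    - [-1,[0,0,0],0]
    - [-1,[0,0,0],0]

```text
time: 9.85
tool_pos: [0.4855, -0.2515, 0.1561]
orientation: [-0.0, 0.992, -0.124, -0.0]
force: [0.8, -0.2, -1.5]
grip_width: 0.132
```

```bash
python3 -c "
from plan import *
show()"
```

```text
t 9.85 p [ 0.4855 -0.2515  0.1561] yaw -0.2485 z [-1.e-04  0.e+00 -1.e+00] F [ 0.8 -0.2 -1.5] M [ 0.02 -0.05  0.01] w 0.132
```

Now descend in small steps to touch the guide tops.

Emit:
carry_out:
  motion:
    - [-1,[0,0,0.1],0]
    - [-1,[0,0,0.1],0]
    - [-1,[0,0,0.1],0]
    - [-1,[0,0,0],0]
    - [-1,[0,0,0],0]

```text
time: 10.35
tool_pos: [0.4856, -0.2515, 0.1531]
orientation: [0.0, 0.992, -0.124, -0.0]
force: [-0.0, -0.1, -2.4]
grip_width: 0.134
```

Emit:
carry_out:
  motion:
    - [-1,[0,0,0.1],0]
    - [-1,[0,0,0],0]
    - [-1,[0,0,0.1],0]
    - [-1,[0,0,0],0]
    - [-1,[0,0,0],0]

```text
time: 10.85
tool_pos: [0.4855, -0.2515, 0.1511]
orientation: [-0.0, 0.992, -0.124, -0.0]
force: [0.9, 0.0, -0.9]
grip_width: 0.132
```

Emit:
carry_out:
  motion:
    - [-1,[0,0,0.1],0]
    - [-1,[0,0,0],0]
    - [-1,[0,0,0.05],0]
    - [-1,[0,0,0],0]
    - [-1,[0,0,0],0]

```text
time: 11.35
tool_pos: [0.486, -0.2516, 0.1507]
orientation: [0.0, 0.992, -0.124, 0.0]
force: [-3.3, 1.6, 6.8]
grip_width: 0.133
```

```bash
python3 -c "
from plan import *
show()"
```

```text
t 11.35 p [ 0.486  -0.2516  0.1507] yaw -0.2486 z [ 6.e-04 -8.e-04 -1.e+00] F [-3.3  1.6  6.8] M [0.28 0.62 0.01] w 0.133
```

Emit:
carry_out:
  motion:
    - [-1,[0,0,-0.06],0]
    - [-1,[0.05,0,0],0]
    - [-1,[0.05,0,0],0]
    - [-1,[0,0,0],0]
    - [-1,[0,0,0],0]

```text
time: 11.85
tool_pos: [0.4862, -0.2517, 0.1507]
orientation: [0.0, 0.992, -0.124, -0.0]
force: [-2.5, 1.3, 6.4]
grip_width: 0.132
```

```bash
python3 -c "
from plan import *
show()"
```

```text
t 11.85 p [ 0.4862 -0.2517  0.1507] yaw -0.2486 z [-1.e-03 -1.e-04 -1.e+00] F [-2.5  1.3  6.4] M [ 0.28  0.92 -0.06] w 0.132
```

Emit:
carry_out:
  motion:
    - [-1,[0,0,-0.05],0]
    - [-1,[0.05,0,0],0]
    - [-1,[0,0,0],0]
    - [-1,[0.05,0,0],0]
    - [-1,[0,0,0],0]

```text
time: 12.35
tool_pos: [0.4866, -0.2518, 0.1507]
orientation: [-0.0, 0.992, -0.124, -0.001]
force: [-5.0, 0.4, 6.2]
grip_width: 0.131
```

```bash
python3 -c "
from plan import *
show()"
```

```text
t 12.35 p [ 0.4866 -0.2518  0.1507] yaw -0.2487 z [-2.5e-03  4.0e-04 -1.0e+00] F [-5.   0.4  6.2] M [0.34 1.32 0.02] w 0.131
```

Emit:
carry_out:
  motion:
    - [-1,[0,0,-0.1],0]
    - [-1,[0,0,-0.1],0]
    - [-1,[0,0,0],0]
    - [-1,[0,0,0],0]
    - [-1,[0,0,0],0]

```text
time: 12.85
tool_pos: [0.4876, -0.252, 0.1526]
orientation: [-0.0, 0.992, -0.124, -0.0]
force: [-0.7, 0.3, -1.7]
grip_width: 0.134
```

```bash
python3 look.py peck scene;python3 cov.py peck .4866 -.2518 .079 -.2487 2>/dev/null
```

```text
t 12.85 p [ 0.4876 -0.252   0.1526] yaw -0.2486 z [-0.e+00  1.e-04 -1.e+00] F [-0.7  0.3 -1.7] M [ 0.03  0.01 -0.02] w 0.134
```

View pics/scene_peck.png

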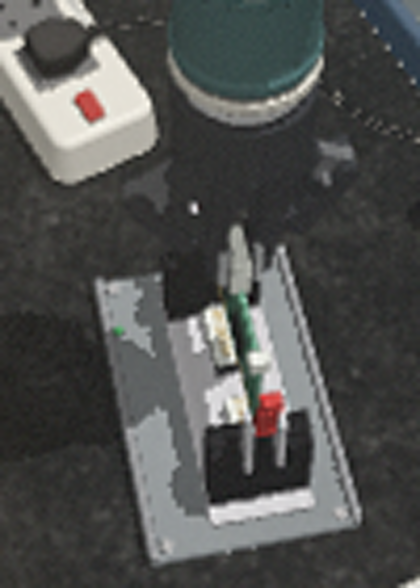

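Emit:
carry_out:
  motion:
    - [-1,[0.08,0,0],0]
    - [-1,[0,0,0.1],0]
    - [-1,[0,0,0.1],0]
    - [-1,[0,0,0.05],0]
    - [-1,[0,0,0],0]

```text
time: 13.4
tool_pos: [0.4882, -0.2522, 0.1501]
orientation: [-0.0, 0.992, -0.124, -0.0]
force: [-0.4, -1.1, -2.2]
grip_width: 0.135
```

```bash
python3 -c "
from plan import *
show()"
```

```text
t 13.4 p [ 0.4882 -0.2522  0.1501] yaw -0.2486 z [-2.e-04  1.e-04 -1.e+00] F [-0.4 -1.1 -2.2] M [0.03 0.01 0.01] w 0.135
```

Emit:
carry_out:
  motion:
    - [-1,[0,0,0.05],0]
    - [-1,[0,0,0.05],0]
    - [-1,[0,0,0.1],0]
    - [-1,[0,0,0.1],0]
    - [-1,[0,0,0],0]

```text
time: 13.9
tool_pos: [0.4882, -0.2522, 0.1471]
orientation: [-0.0, 0.992, -0.124, -0.0]
force: [-0.1, 0.4, -1.6]
grip_width: 0.128
```

```bash
python3 -c "
from plan import *
show()"
```

```text
t 13.9 p [ 0.4882 -0.2522  0.1471] yaw -0.2486 z [-3.e-04  1.e-04 -1.e+00] F [-0.1  0.4 -1.6] M [ 0.03  0.01 -0.01] w 0.128
```

Emit:
carry_out:
  motion:
    - [-1,[0,0,0.2],0]
    - [-1,[0,0,0.3],0]
    - [-1,[0,0,0.3],0]
    - [-1,[0,0,0.2],0]
    - [-1,[0,0,0],0]

```text
time: 14.4
tool_pos: [0.488, -0.2521, 0.1368]
orientation: [-0.0, 0.992, -0.124, -0.0]
force: [-0.2, -0.1, -2.0]
grip_width: 0.13
```

```bash
python3 -c "
from plan import *
show()"
```

```text
t 14.4 p [ 0.488  -0.2521  0.1368] yaw -0.2485 z [-7.e-04  4.e-04 -1.e+00] F [-0.2 -0.1 -2. ] M [0.02 0.03 0.01] w 0.13
```

Emit:
carry_out:
  motion:
    - [-1,[0,0,0.3],0]
    - [-1,[0,0,0.3],0]
    - [-1,[0,0,0.3],0]
    - [-1,[0,0,0.2],0]
    - [-1,[0,0,0],0]

```text
time: 14.9
tool_pos: [0.4881, -0.2521, 0.1259]
orientation: [-0.0, 0.992, -0.124, -0.0]
force: [-0.5, -0.0, -2.1]
grip_width: 0.129
```

Emit:
carry_out:
  motion:
    - [-1,[0,0,0.3],0]
    - [-1,[0,0,0.3],0]
    - [-1,[0,0,0.3],0]
    - [-1,[0,0,0.2],0]
    - [-1,[0,0,0],0]

```text
time: 15.4
tool_pos: [0.4881, -0.2521, 0.1148]
orientation: [-0.0, 0.992, -0.124, -0.0]
force: [0.2, -0.2, -0.9]
grip_width: 0.13
```

```bash
python3 -c "
from plan import *
show()"; python3 look.py in scene
```

```text
t 15.4 p [ 0.4881 -0.2521  0.1148] yaw -0.2485 z [-7.e-04  3.e-04 -1.e+00] F [ 0.2 -0.2 -0.9] M [ 0.03  0.04 -0.01] w 0.13
t 15.4 p [ 0.4881 -0.2521  0.1148] yaw -0.2485 z [-7.e-04  3.e-04 -1.e+00] F [ 0.2 -0.2 -0.9] M [ 0.03  0.04 -0.01] w 0.13
```

View pics/scene_in.png

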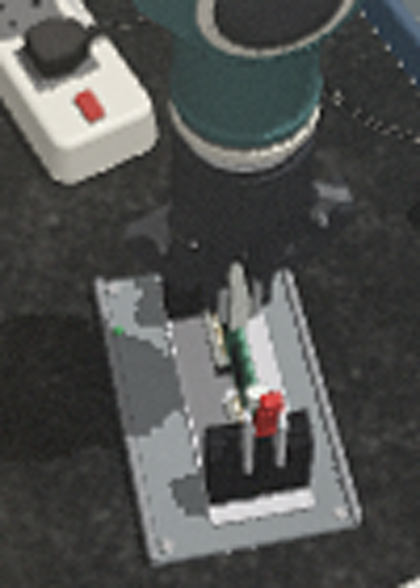

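Emit:
carry_out:
  motion:
    - [-1,[0,0,0.3],0]
    - [-1,[0,0,0.3],0]
    - [-1,[0,0,0.3],0]
    - [-1,[0,0,0.1],0]
    - [-1,[0,0,0.1],0]

```text
time: 15.95
tool_pos: [0.4882, -0.2522, 0.1041]
orientation: [-0.0, 0.992, -0.124, -0.0]
force: [-0.2, 0.1, -1.5]
grip_width: 0.133
```

Emit:
carry_out:
  motion:
    - [-1,[0,0,0.05],0]
    - [-1,[0,0,0.05],0]
    - [-1,[0,0,0.05],0]
    - [-1,[0,0,0],0]
    - [-1,[0,0,0],0]

```text
time: 16.45
tool_pos: [0.4883, -0.2522, 0.1028]
orientation: [0.0, 0.992, -0.124, 0.0]
force: [0.5, 0.4, -2.9]
grip_width: 0.133
```

```bash
python3 -c "
from plan import *
show()"
```

```text
t 16.45 p [ 0.4883 -0.2522  0.1028] yaw -0.2486 z [ 0.e+00 -1.e-04 -1.e+00] F [ 0.5  0.4 -2.9] M [-0.05  0.04  0.02] w 0.133
```

Emit:
carry_out:
  motion:
    - [-1,[0,0,0.05],0]
    - [-1,[0,0,0],0]
    - [-1,[0,0,0.05],0]
    - [-1,[0,0,0],0]
    - [-1,[0,0,0],0]

```text
time: 16.95
tool_pos: [0.4884, -0.2523, 0.1019]
orientation: [0.0, 0.992, -0.124, 0.0]
force: [-0.7, 0.7, -0.3]
grip_width: 0.131
```

```bash
python3 -c "
from plan import *
show()"
```

```text
t 16.95 p [ 0.4884 -0.2523  0.1019] yaw -0.2486 z [ 1.e-04 -2.e-04 -1.e+00] F [-0.7  0.7 -0.3] M [0.06 0.14 0.01] w 0.131
```

Contact beginning (weight offset gone). A bit more to confirm.

Emit:
carry_out:
  motion:
    - [-1,[0,0,0.03],0]
    - [-1,[0,0,0],0]
    - [-1,[0,0,0.03],0]
    - [-1,[0,0,0],0]
    - [-1,[0,0,0],0]

```text
time: 17.45
tool_pos: [0.4885, -0.2523, 0.1014]
orientation: [0.0, 0.992, -0.124, 0.0]
force: [-1.0, -0.2, 4.9]
grip_width: 0.131
```

```bash
python3 -c "
from plan import *
show()"
```

```text
t 17.45 p [ 0.4885 -0.2523  0.1014] yaw -0.2486 z [ 3.e-04 -3.e-04 -1.e+00] F [-1.  -0.2  4.9] M [ 0.06  0.31 -0.  ] w 0.131
```

Emit:
carry_out:
  motion:
    - [-0.6,[0,0,0],0]
    - [-0.4,[0,0,0],0]
    - [-0.2,[0,0,0],0]
    - [-0.2,[0,0,0],0]
    - [-0.2,[0,0,0],0]

```text
time: 17.95
tool_pos: [0.4883, -0.2522, 0.101]
orientation: [-0.0, 0.992, -0.124, -0.0]
force: [-0.3, -0.8, -0.3]
grip_width: 0.403
```

```bash
python3 -c "
from plan import *
show()"; python3 look.py rel scene
```

```text
t 17.95 p [ 0.4883 -0.2522  0.101 ] yaw -0.2485 z [-1.e-04  1.e-04 -1.e+00] F [-0.3 -0.8 -0.3] M [0.02 0.01 0.01] w 0.403
t 17.95 p [ 0.4883 -0.2522  0.101 ] yaw -0.2485 z [-1.e-04  1.e-04 -1.e+00] F [-0.3 -0.8 -0.3] M [0.02 0.01 0.01] w 0.403
```

View pics/scene_rel.png

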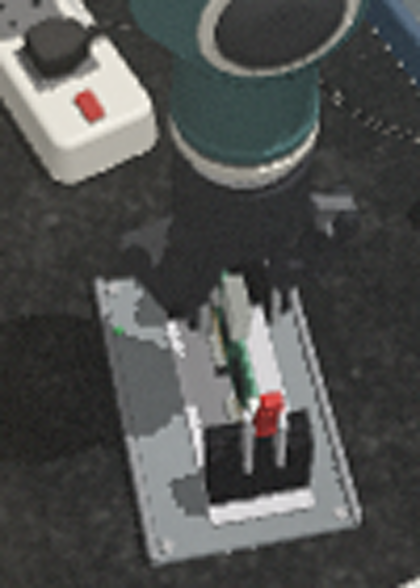

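Emit:
carry_out:
  motion:
    - [-0.2,[0,0,-0.5],0]
    - [-0.2,[0,0,-1.5],0]
    - [-0.2,[0,0,-2.5],0]
    - [-0.2,[0,0,-3],0]
    - [-0.2,[0,0,-3],0]

```text
time: 18.5
tool_pos: [0.4884, -0.2521, 0.2084]
orientation: [0.0, 0.992, -0.124, 0.0]
force: [0.6, -0.4, 0.5]
grip_width: 0.398
```

```bash
cat > lev.py <<'E'
from plan import *
C=np.array([.4883,-.2522]);yaw=-.2486
ey=np.array([-np.sin(yaw),np.cos(yaw)])
def at(y,z,n): 
    w=C+ey*y; return (w[0],w[1],z,yaw,n)
def lever(s,th,r=.042):
    yc=s*(.075-r*np.cos(th)+.004*np.sin(th)); zc=.103+r*np.sin(th)+.004*np.cos(th)
    return yc+s*.011, zc
E
python3 look.py up scene; python3 - <<'E'
from lev import *
show()
plan(-1,[at(.105,.205,5),at(.105,.135,4),at(.105,.135,1)])
E
```

```text
t 18.5 p [ 0.4884 -0.2521  0.2084] yaw -0.2482 z [ 7.e-04 -3.e-04 -1.e+00] F [ 0.6 -0.4  0.5] M [ 0.02 -0.02 -0.02] w 0.398
t 18.55 p [ 0.4913 -0.253   0.2137] yaw -0.2481 z [ 0.0082 -0.0046 -1.    ] F [ 1.7 -1.4  3. ] M [-0.06 -0.13  0.02] w 0.395
[[-1, [-0.06, -2.1, 0.17], 0.0], [-1, [-0.06, -2.1, 0.17], 0.0], [-1, [-0.06, -2.1, 0.18], 0.0], [-1, [-0.06, -2.1, 0.17], 0.0], [-1, [-0.06, -2.11, 0.18], 0.0]]
[[-1, [0.0, 0.0, 1.75], 0.0], [-1, [0.0, 0.0, 1.75], 0.0], [-1, [0.0, 0.0, 1.75], 0.0], [-1, [0.0, 0.0, 1.75], 0.0], [-1, [0.0, 0.0, 0.0], 0.0]]
end [ 0.5142 -0.1504  0.135 ] -0.2481
```

View pics/scene_up.png

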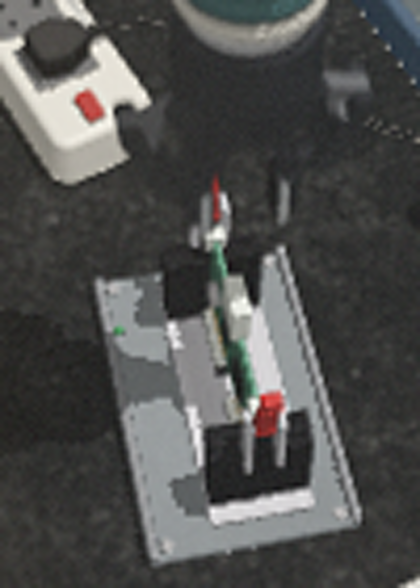

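Emit:
carry_out:
  motion:
    - [-1,[0,-2.1,0],0]
    - [-1,[0,-2.1,0],0]
    - [-1,[0,-2.1,0],0]
    - [-1,[0,-2.1,0],0]
    - [-1,[0,-2.1,0],0]
  newtons: 40

```text
time: 19.05
tool_pos: [0.5146, -0.1496, 0.2074]
orientation: [0.0, 0.992, -0.124, 0.001]
force: [0.4, 0.3, 0.1]
grip_width: 0.003
```

```bash
python3 - <<'E'
from lev import *
show()
plan(-1,[at(.105,.135,4),at(.105,.135,1)])
E
```

```text
t 19.05 p [ 0.5146 -0.1496  0.2074] yaw -0.2486 z [ 1.4e-03 -7.0e-04 -1.0e+00] F [0.4 0.3 0.1] M [-0.01 -0.01 -0.02] w 0.003
[[-1, [-0.01, 0.02, 1.81], 0.0], [-1, [0.0, 0.02, 1.81], 0.0], [-1, [-0.01, 0.02, 1.81], 0.0], [-1, [0.0, 0.03, 1.81], 0.0], [-1, [0.0, 0.0, 0.0], 0.0]]
end [ 0.5141 -0.1505  0.135 ] -0.2486
```

Emit:
carry_out:
  motion:
    - [-1,[-0.01,0,1.8],0]
    - [-1,[0,0,1.8],0]
    - [-1,[0,0,1.8],0]
    - [-1,[0,0,1.8],0]
    - [-1,[0,0,0],0]

```text
time: 19.55
tool_pos: [0.5128, -0.1502, 0.1331]
orientation: [-0.0, 0.992, -0.124, -0.002]
force: [0.5, 0.7, -0.5]
grip_width: -0.003
```

```bash
python3 look.py L0; python3 - <<'E'
from lev import *
show()
y,z=lever(1,1.5); print(y,z)
ths=[1.45,1.3,1.15,1.0,.85,.7,.55,.4,.3,.2]
plan(-1,[at(.093,.139,2)]+[at(*lever(1,t),1) for t in ths]) 
E
```

```text
t 19.55 p [ 0.5128 -0.1502  0.1331] yaw -0.2484 z [-3.1e-03  9.0e-04 -1.0e+00] F [ 0.5  0.7 -0.5] M [0.03 0.03 0.05] w -0.003
t 19.65 p [ 0.5144 -0.1504  0.1351] yaw -0.2485 z [ 7.e-04 -2.e-04 -1.e+00] F [ 1.6 -0.4  0.2] M [ 0.    0.03 -0.03] w -0.003
0.08701901747637268 0.1451777382440411
[[-1, [-0.01, 0.6, -0.2], 0.0], [-1, [-0.02, 0.61, -0.19], 0.0], [-1, [0.0, 0.81, -0.62], 0.0], [-1, [0.0, 0.63, 0.06], 0.0], [-1, [0.0, 0.61, 0.16], 0.0]]
[[-1, [0.0, 0.58, 0.25], 0.0], [-1, [0.0, 0.54, 0.33], 0.0], [-1, [0.0, 0.48, 0.41], 0.0], [-1, [0.0, 0.42, 0.47], 0.0], [-1, [0.0, 0.34, 0.53], 0.0]]
[[-1, [0.0, 0.18, 0.38], 0.0], [-1, [0.0, 0.15, 0.4], 0.0], [-1, [0, 0, 0], 0], [-1, [0, 0, 0], 0], [-1, [0, 0, 0], 0]]
end [ 0.4995 -0.208   0.1153] -0.2485
```

View pics/scene_L0.png

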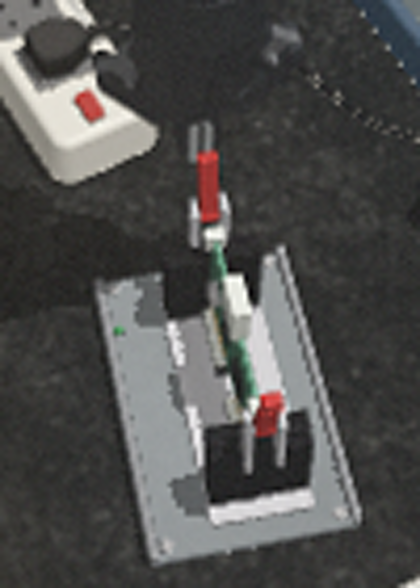

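View pics/top_L0.png

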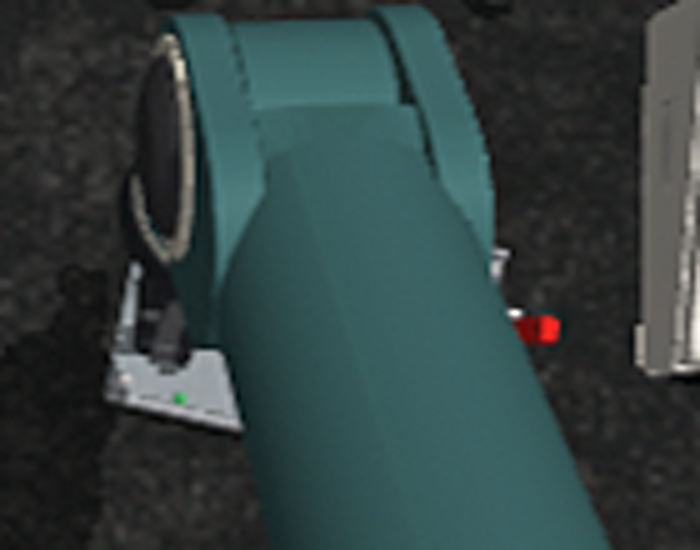

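Emit:
carry_out:
  motion:
    - [-1,[0,0.6,-0.2],0]
    - [-1,[0,0.6,-0.2],0]
    - [-1,[0,0.8,-0.6],0]
    - [-1,[0,0.63,0.06],0]
    - [-1,[0,0.6,0.16],0]

```text
time: 20.15
tool_pos: [0.5065, -0.1806, 0.1431]
orientation: [-0.001, 0.992, -0.124, 0.0]
force: [-0.2, 6.5, 1.9]
grip_width: -0.004
```

```bash
python3 look.py L1 scene
```

```text
t 20.15 p [ 0.5065 -0.1806  0.1431] yaw -0.2479 z [ 0.0012  0.0016 -1.    ] F [-0.2  6.5  1.9] M [ 1.34  0.08 -0.01] w -0.004
```

View pics/scene_L1.png

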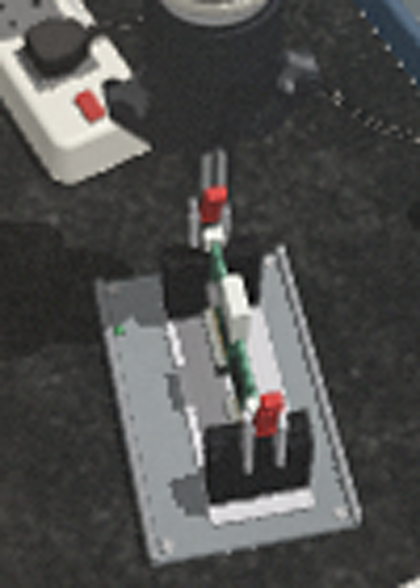

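The lever is swinging inward, with about 6.5 N. Continue.

Emit:
carry_out:
  motion:
    - [-1,[0,0.58,0.25],0]
    - [-1,[0,0.54,0.33],0]
    - [-1,[0,0.48,0.41],0]
    - [-1,[0,0.42,0.47],0]
    - [-1,[0,0.34,0.53],0]

```text
time: 20.7
tool_pos: [0.5005, -0.2047, 0.1231]
orientation: [0.0, 0.992, -0.124, 0.0]
force: [-2.2, 4.7, 5.1]
grip_width: -0.001
```

```bash
python3 look.py L2 scene; python3 - <<'E'
from lev import *
y,z=lever(1,.2); print(y,z)
plan(-1,[at(*lever(1,.25),2),at(*lever(1,.12),2),at(*lever(1,.12),1)])
E
```

```text
t 20.7 p [ 0.5005 -0.2047  0.1231] yaw -0.2486 z [ 7.e-04 -3.e-04 -1.e+00] F [-2.2  4.7  5.1] M [ 0.97  0.37 -0.03] w -0.001
0.04563188105384809 0.11526437820475753
[[-1, [0.0, 0.11, 0.25], -0.0], [-1, [0.01, 0.12, 0.25], -0.001], [-1, [0.0, 0.08, 0.26], 0.0], [-1, [0.0, 0.07, 0.27], 0.0], [-1, [0.0, 0.0, 0.0], 0.0]]
end [ 0.4993 -0.2088  0.112 ] -0.2483
```

View pics/scene_L2.png

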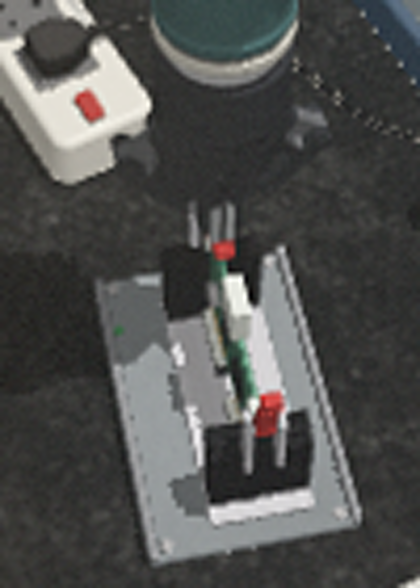

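Emit:
carry_out:
  motion:
    - [-1,[0,0.15,0.25],0]
    - [-1,[0,0.1,0.25],0]
    - [-1,[0,0.1,0.25],0]
    - [-1,[0,0.05,0.2],0]
    - [-1,[0,0,0],0]

```text
time: 21.25
tool_pos: [0.4995, -0.2085, 0.1135]
orientation: [0.0, 0.992, -0.124, 0.0]
force: [-1.6, 3.8, 4.2]
grip_width: -0.005
```

```bash
python3 - <<'E'
from lev import *
show()
E
```

```text
t 21.25 p [ 0.4995 -0.2085  0.1135] yaw -0.2485 z [ 4.e-04 -4.e-04 -1.e+00] F [-1.6  3.8  4.2] M [0.78 0.35 0.01] w -0.005
```

Emit:
carry_out:
  motion:
    - [-1,[0,0,0.2],0]
    - [-1,[0,0,0.2],0]
    - [-1,[0,0,0.1],0]
    - [-1,[0,0,0.1],0]
    - [-1,[0,0,0],0]

```text
time: 21.75
tool_pos: [0.4993, -0.2094, 0.1079]
orientation: [0.001, 0.992, -0.124, 0.0]
force: [-2.4, 1.8, 7.4]
grip_width: 0.003
```

```bash
python3 - <<'E'
from lev import *
show()
E
```

```text
t 21.75 p [ 0.4993 -0.2094  0.1079] yaw -0.249 z [ 0.     -0.0016 -1.    ] F [-2.4  1.8  7.4] M [ 0.41  0.66 -0.02] w 0.003
```

Emit:
carry_out:
  motion:
    - [-1,[0,0,0.05],0]
    - [-1,[0,0,0.05],0]
    - [-1,[0,0,0.05],0]
    - [-1,[0,0,0],0]
    - [-1,[0,0,0],0]

```text
time: 22.25
tool_pos: [0.4993, -0.2095, 0.107]
orientation: [0.001, 0.992, -0.124, 0.0]
force: [-4.7, 2.0, 13.3]
grip_width: 0.001
```

```bash
python3 look.py L3 scene
```

```text
t 22.25 p [ 0.4993 -0.2095  0.107 ] yaw -0.249 z [ 0.     -0.0021 -1.    ] F [-4.7  2.  13.3] M [0.53 1.05 0.02] w 0.001
```

View pics/scene_L3.png

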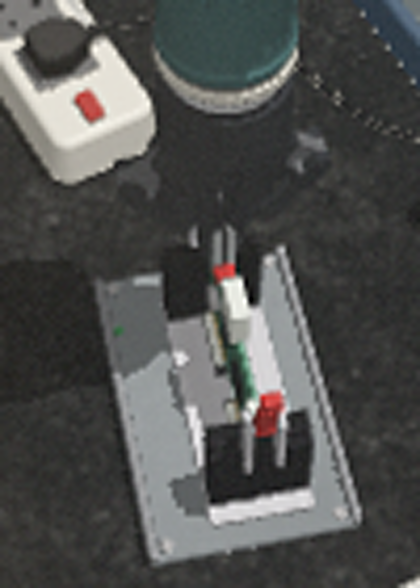

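Emit:
carry_out:
  motion:
    - [-1,[0,0,0.04],0]
    - [-1,[0,0,0],0]
    - [-1,[0,0,0],0]
    - [-1,[0,0,0],0]
    - [-1,[0,0,0],0]

```text
time: 22.8
tool_pos: [0.4993, -0.2095, 0.1069]
orientation: [0.001, 0.992, -0.124, 0.0]
force: [-4.7, 2.1, 15.6]
grip_width: 0.001
```

Emit:
carry_out:
  motion:
    - [-1,[0,0,-0.2],0]
    - [-1,[0,0,-1],0]
    - [-1,[0,0,-2],0]
    - [-1,[0,0,-3],0]
    - [-1,[0,0,-3.5],0]

```text
time: 23.3
tool_pos: [0.4986, -0.2089, 0.2025]
orientation: [-0.0, 0.992, -0.124, -0.001]
force: [0.7, -0.9, -0.5]
grip_width: 0.002
```

```bash
python3 look.py L4 scene; python3 - <<'E'
from lev import *
plan(-1,[at(-.118,.205,8),at(-.118,.205,2),at(-.118,.135,4),at(-.118,.135,1)])
E
```

```text
t 23.3 p [ 0.4986 -0.2089  0.2025] yaw -0.2489 z [-1.5e-03  2.0e-04 -1.0e+00] F [ 0.7 -0.9 -0.5] M [ 0.03 -0.04  0.05] w 0.002
[[-1, [-0.04, 2.03, 0.05], -0.0], [-1, [-0.04, 2.03, 0.05], -0.0], [-1, [-0.04, 2.03, 0.05], -0.0], [-1, [-0.04, 2.03, 0.05], -0.0], [-1, [-0.04, 2.03, 0.05], -0.0]]
[[-1, [-0.04, 2.03, 0.05], -0.0], [-1, [-0.04, 2.03, 0.05], -0.0], [-1, [-0.03, 2.04, 0.04], -0.0], [-1, [0.0, 0.0, 0.0], -0.0], [-1, [0.0, 0.0, 0.0], -0.0]]
[[-1, [0.0, 0.0, 1.75], -0.0], [-1, [0.0, 0.0, 1.75], -0.0], [-1, [0.0, 0.0, 1.75], -0.0], [-1, [0.0, 0.0, 1.75], -0.0], [-1, [0.0, 0.0, 0.0], -0.0]]
end [ 0.4593 -0.3666  0.135 ] -0.2488
```

View pics/scene_L4.png

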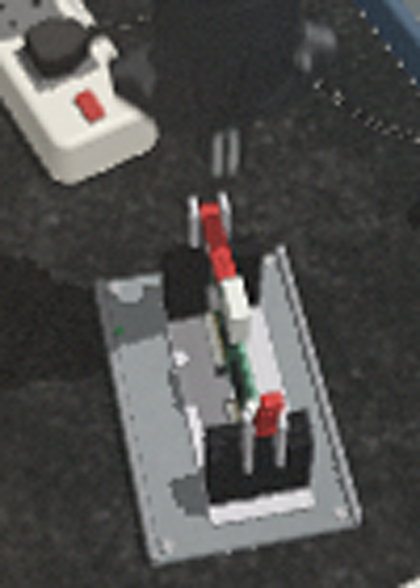

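Emit:
carry_out:
  motion:
    - [-1,[-0.04,2.03,0],0]
    - [-1,[-0.04,2.03,0],0]
    - [-1,[-0.04,2.03,0],0]
    - [-1,[-0.04,2.03,0],0]
    - [-1,[-0.04,2.03,0],0]

```text
time: 23.85
tool_pos: [0.472, -0.3079, 0.2023]
orientation: [0.001, 0.992, -0.124, 0.0]
force: [0.4, -0.4, -0.5]
grip_width: 0.001
```

Emit:
carry_out:
  motion:
    - [-1,[-0.04,2.03,0],0]
    - [-1,[-0.04,2.03,0],0]
    - [-1,[-0.03,2.04,0],0]
    - [-1,[0,0,0],0]
    - [-1,[0,0,0],0]

```text
time: 24.35
tool_pos: [0.4562, -0.3653, 0.2019]
orientation: [-0.0, 0.992, -0.124, 0.0]
force: [-0.6, 0.4, 0.0]
grip_width: -0.004
```

```bash
python3 - <<'E'
from lev import *
show()
plan(-1,[at(-.118,.135,4),at(-.118,.135,1)])
E
```

```text
t 24.35 p [ 0.4562 -0.3653  0.2019] yaw -0.2495 z [ 3.e-04  0.e+00 -1.e+00] F [-0.6  0.4  0. ] M [ 0.05 -0.02 -0.  ] w -0.004
[[-1, [0.08, 0.01, 1.67], -0.0], [-1, [0.08, 0.01, 1.67], -0.0], [-1, [0.08, 0.01, 1.67], -0.0], [-1, [0.09, 0.01, 1.68], -0.001], [-1, [0.0, 0.0, 0.0], 0.0]]
end [ 0.4593 -0.3665  0.135 ] -0.2485
```

Emit:
carry_out:
  motion:
    - [-1,[0.08,0,1.67],0]
    - [-1,[0.08,0,1.67],0]
    - [-1,[0.08,0,1.67],0]
    - [-1,[0.08,0,1.68],0]
    - [-1,[0,0,0],0]

```text
time: 24.85
tool_pos: [0.4588, -0.3637, 0.1329]
orientation: [-0.001, 0.992, -0.123, -0.002]
force: [0.3, -0.9, -0.1]
grip_width: 0.003
```

```bash
python3 look.py R0 ; python3 - <<'E'
from lev import *
ths=[1.45,1.3,1.15,1.0,.85,.7,.55,.4]
plan(-1,[at(-.1,.139,2),at(-.09,.142,1)]+[at(*lever(-1,t),1) for t in ths]) 
E
```

```text
t 24.85 p [ 0.4588 -0.3637  0.1329] yaw -0.2464 z [-0.003   0.0031 -1.    ] F [ 0.3 -0.9 -0.1] M [0.04 0.02 0.01] w 0.003
[[-1, [-0.02, -0.82, -0.19], 0.001], [-1, [-0.01, -0.81, -0.2], 0.001], [-1, [0.0, -1.0, -0.3], -0.0], [-1, [0.0, -0.51, -0.31], -0.0], [-1, [0.0, -0.63, 0.06], -0.0]]
[[-1, [0.0, -0.61, 0.16], -0.0], [-1, [0.0, -0.58, 0.24], -0.0], [-1, [0.0, -0.54, 0.33], -0.0], [-1, [0.0, -0.49, 0.41], -0.0], [-1, [0.0, -0.41, 0.48], -0.0]]
[[-1, [0.0, -0.34, 0.53], -0.0], [-1, [0, 0, 0], 0], [-1, [0, 0, 0], 0], [-1, [0, 0, 0], 0], [-1, [0, 0, 0], 0]]
end [ 0.4763 -0.2996  0.123 ] -0.249
```

View pics/scene_R0.png

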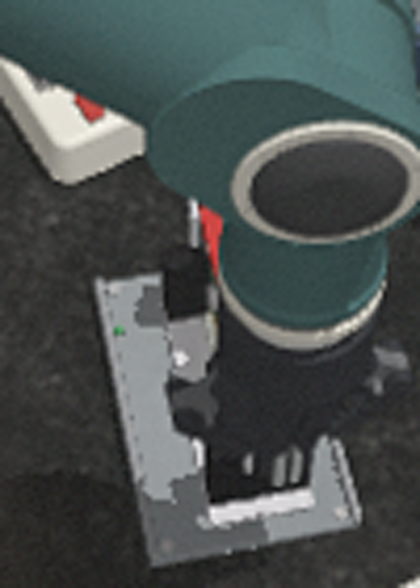

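View pics/top_R0.png

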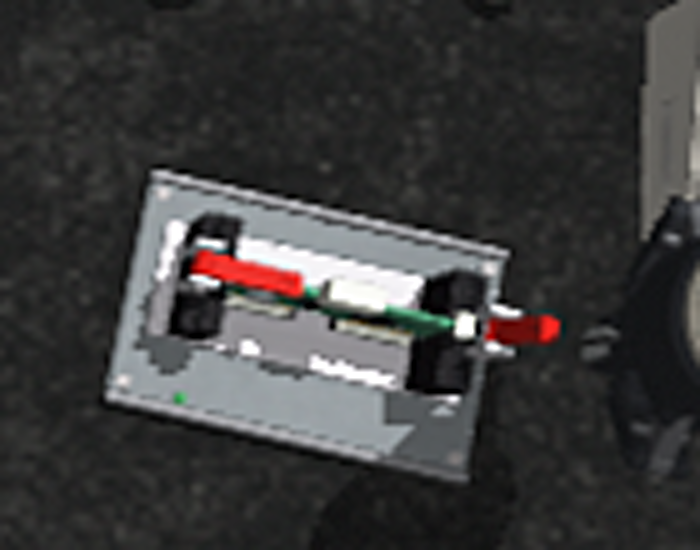

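Emit:
carry_out:
  motion:
    - [-1,[0,-0.8,-0.1],0]
    - [-1,[0,-0.8,-0.2],0]
    - [-1,[0,-1,-0.3],0]
    - [-1,[0,-0.5,-0.3],0]
    - [-1,[0,-0.63,0.06],0]

```text
time: 25.45
tool_pos: [0.4682, -0.3313, 0.1444]
orientation: [0.002, 0.992, -0.124, 0.0]
force: [-3.8, -5.5, 5.1]
grip_width: 0.002
```

```bash
python3 look.py R1 top ; python3 - <<'E'
from lev import *
ths=[1.15,1.0,.85,.7,.55]
plan(-1,[at(*lever(-1,t),1) for t in ths]) 
E
```

```text
t 25.45 p [ 0.4682 -0.3313  0.1444] yaw -0.2494 z [-1.0e-04 -3.2e-03 -1.0e+00] F [-3.8 -5.5  5.1] M [-1.14  0.75  0.03] w 0.002
[[-1, [0.0, -0.78, 0.14], 0.0], [-1, [0.0, -0.58, 0.24], 0.0], [-1, [0.0, -0.54, 0.34], 0.0], [-1, [0.0, -0.48, 0.4], 0.0], [-1, [0.0, -0.42, 0.48], 0.0]]
end [ 0.4754 -0.3029  0.1283] -0.2483
```

View pics/top_R1.png

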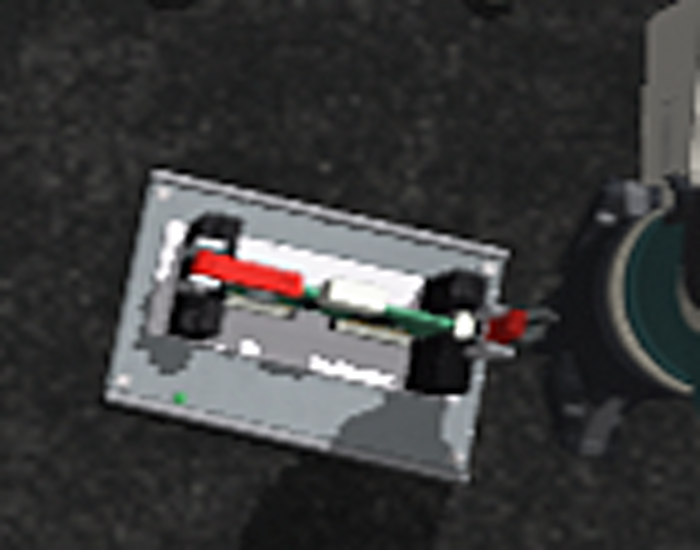

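Emit:
carry_out:
  motion:
    - [-1,[0,-0.7,0.14],0]
    - [-1,[0,-0.58,0.24],0]
    - [-1,[0,-0.54,0.34],0]
    - [-1,[0,-0.48,0.4],0]
    - [-1,[0,-0.42,0.48],0]

```text
time: 26.0
tool_pos: [0.4764, -0.3033, 0.1291]
orientation: [0.001, 0.992, -0.124, 0.001]
force: [-2.5, 0.8, 8.6]
grip_width: 0.004
```

```bash
python3 look.py R2 top ; python3 - <<'E'
from lev import *
ths=[.4,.32,.24,.16]
plan(-1,[at(*lever(-1,t),1) for t in ths]) 
E
```

```text
t 26.0 p [ 0.4764 -0.3033  0.1291] yaw -0.2486 z [ 0.0021 -0.0014 -1.    ] F [-2.5  0.8  8.6] M [0.03 0.51 0.01] w 0.004
[[-1, [-0.09, -0.27, 0.53], 0.001], [-1, [0.0, -0.15, 0.3], 0.0], [-1, [0.0, -0.12, 0.31], 0.0], [-1, [0.0, -0.1, 0.33], 0.0], [-1, [0, 0, 0], 0]]
end [ 0.4771 -0.296   0.1136] -0.2484
```

View pics/top_R2.png

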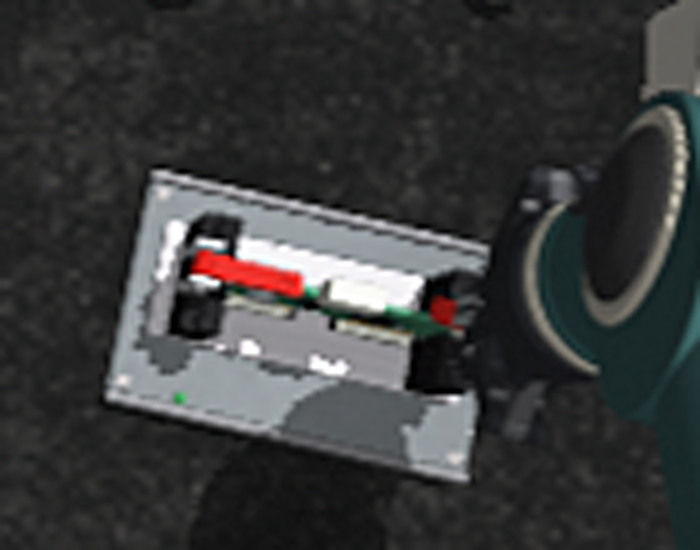

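Emit:
carry_out:
  motion:
    - [-1,[-0.05,-0.3,0.5],0]
    - [-1,[0,-0.15,0.3],0]
    - [-1,[0,-0.12,0.3],0]
    - [-1,[0,-0.1,0.3],0]
    - [-1,[0,0,0],0]

```text
time: 26.55
tool_pos: [0.4784, -0.2954, 0.1146]
orientation: [-0.0, 0.992, -0.123, 0.002]
force: [1.3, 1.3, 4.7]
grip_width: 0.002
```

```bash
python3 look.py R3 top
```

```text
t 26.55 p [ 0.4784 -0.2954  0.1146] yaw -0.2473 z [ 3.1e-03  4.0e-04 -1.0e+00] F [1.3 1.3 4.7] M [ 0.35 -0.15 -0.06] w 0.002
```

View pics/top_R3.png

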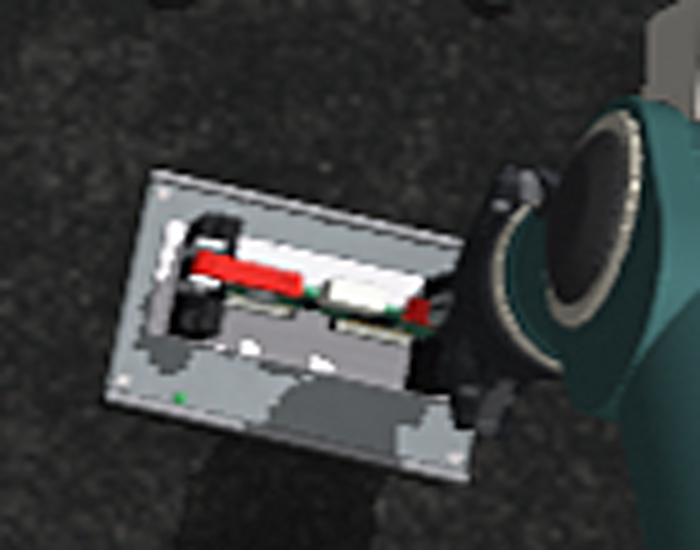

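Emit:
carry_out:
  motion:
    - [-1,[0,-0.05,0.2],0]
    - [-1,[0,0,0.2],0]
    - [-1,[0,0,0.15],0]
    - [-1,[0,0,0.1],0]
    - [-1,[0,0,0],0]

```text
time: 27.1
tool_pos: [0.4788, -0.2941, 0.1083]
orientation: [-0.001, 0.992, -0.123, 0.002]
force: [1.3, 3.4, 7.6]
grip_width: -0.001
```

```bash
python3 - <<'E'
from lev import *
show()
E
```

```text
t 27.1 p [ 0.4788 -0.2941  0.1083] yaw -0.2468 z [ 0.0033  0.0014 -1.    ] F [1.3 3.4 7.6] M [ 1.03 -0.19  0.01] w -0.001
```

Emit:
carry_out:
  motion:
    - [-1,[0,0,0.05],0]
    - [-1,[0,0,0.05],0]
    - [-1,[0,0,0.05],0]
    - [-1,[0,0,0.03],0]
    - [-1,[0,0,0],0]

```text
time: 27.6
tool_pos: [0.4789, -0.2939, 0.1071]
orientation: [-0.001, 0.992, -0.123, 0.002]
force: [-0.5, 5.6, 13.1]
grip_width: -0.005
```

```bash
python3 - <<'E'
from lev import *
show()
E
```

```text
t 27.6 p [ 0.4789 -0.2939  0.1071] yaw -0.2467 z [ 0.0033  0.0013 -1.    ] F [-0.5  5.6 13.1] M [ 1.2   0.13 -0.03] w -0.005
```

Emit:
carry_out:
  motion:
    - [-1,[0,0,0.05],0]
    - [-1,[0,0,0],0]
    - [-1,[0,0,0],0]
    - [-1,[0,0,0],0]
    - [-1,[0,0,0],0]

```text
time: 28.1
tool_pos: [0.4789, -0.2939, 0.1069]
orientation: [-0.001, 0.992, -0.123, 0.002]
force: [-1.6, 6.5, 14.0]
grip_width: -0.002
```

```bash
python3 - <<'E'
from lev import *
show()
E
```

```text
t 28.1 p [ 0.4789 -0.2939  0.1069] yaw -0.2467 z [ 0.0033  0.0011 -1.    ] F [-1.6  6.5 14. ] M [1.33 0.33 0.02] w -0.002
```

Emit:
carry_out:
  motion:
    - [-1,[0,0,-0.2],0]
    - [-1,[0,0,-1],0]
    - [-1,[0,0,-2],0]
    - [-1,[0,0,-3],0]
    - [-1,[0,0,-3.5],0]

```text
time: 28.6
tool_pos: [0.4757, -0.2959, 0.2018]
orientation: [-0.001, 0.992, -0.124, -0.001]
force: [0.9, -0.5, -0.1]
grip_width: 0.0
```

Emit:
carry_out:
  motion:
    - [-1,[0,2.5,-1],0]
    - [-1,[0,3.5,-1],0]
    - [-1,[0,3.5,0],0]
    - [-1,[0,2.5,0],0]
    - [-1,[0,0,0],0]

```text
time: 29.1
tool_pos: [0.4444, -0.4172, 0.2214]
orientation: [0.001, 0.992, -0.127, -0.0]
force: [-0.1, 0.6, -0.8]
grip_width: 0.004
```

```bash
python3 look.py fin; python3 - <<'E'
from h import *
p=pickle.load(open('top_fin.pkl','rb')); cv2.imwrite('pics/fin_z.png',cv2.resize(cv2.cvtColor(p['image'],cv2.COLOR_RGB2BGR)[195:260,300:395],None,fx=8,fy=8,interpolation=cv2.INTER_CUBIC))
cv2.imwrite('pics/fin_full.png',cv2.cvtColor(p['image'],cv2.COLOR_RGB2BGR))
E
```

```text
t 29.1 p [ 0.4444 -0.4172  0.2214] yaw -0.2556 z [-0.0011 -0.0016 -1.    ] F [-0.1  0.6 -0.8] M [-0.08 -0.   -0.02] w 0.004
```

View pics/fin_z.png

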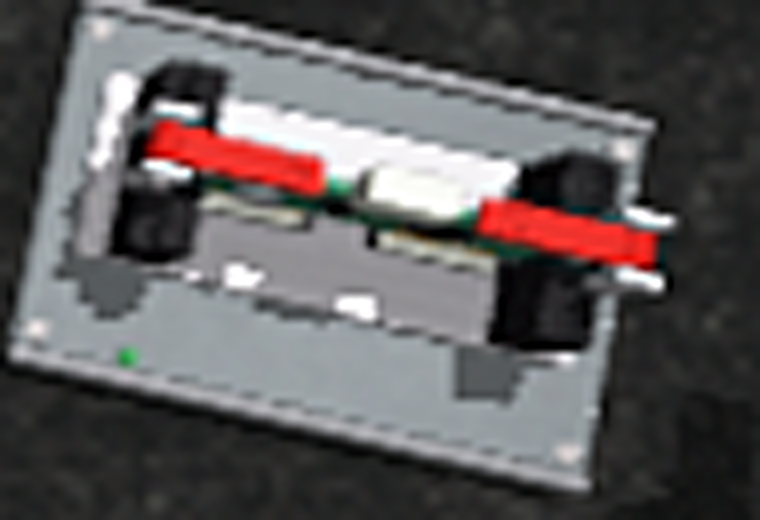

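View pics/scene_fin.png

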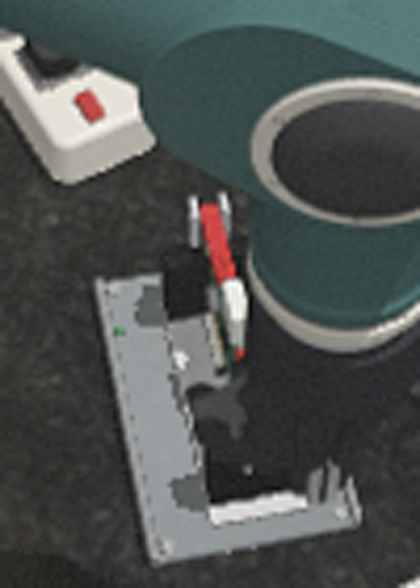

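View pics/fin_full.png

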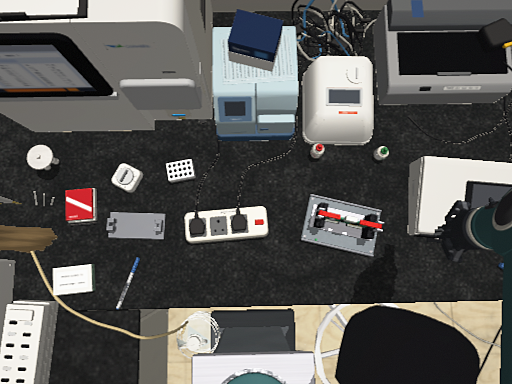

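Emit:
carry_out:
  motion:
    - [-1,[-2,3,-3],0]
    - [-1,[-2,4,-3],0]
    - [-1,[-2,4,-3],0]
    - [-1,[-2,3,-2],0]
    - [-1,[0,0,0],0]

```text
time: 29.7
tool_pos: [0.3356, -0.5282, 0.3305]
orientation: [0.003, 0.992, -0.128, 0.001]
force: [0.0, -0.1, 0.0]
grip_width: 0.001
```

```bash
python3 look.py end; cat > lov.py <<'E'
from h import *
C=np.array([.4883,-.2522,0]);yw=-.2486
R=np.array([[np.cos(yw),-np.sin(yw),0],[np.sin(yw),np.cos(yw),0],[0,0,1]])
for n,(x0,y0,x1,y1),k in(('scene',(245,230,295,300),8),('top',(310,200,395,245),9)):
    p=pickle.load(open(f'{n}_end.pkl','rb')); im=cv2.resize(cv2.cvtColor(p['image'],cv2.COLOR_RGB2BGR)[y0:y1,x0:x1],None,fx=k,fy=k,interpolation=cv2.INTER_CUBIC)
    for a,c in((0,(0,255,255)),(.15,(255,255,0))):
      for s in(1,-1):
        d=np.array([0,-s*np.cos(a),np.sin(a)]); nn=np.array([0,s*np.sin(a),np.cos(a)])
        b=np.array([0,s*.075,.103])+.004*nn
        q=[b+[w,0,0]+d*l for w,l in((-.006,0),(.006,0),(.006,.05),(-.006,.05))]
        uv=(proj(np.array(q)@R.T+C,p)-[x0,y0]+.5)*k-.5
        cv2.polylines(im,[np.int32(uv.round())],True,c,1)
    cv2.imwrite(f'pics/lov_{n}.png',im)
E
python3 lov.py
```

```text
t 29.7 p [ 0.3356 -0.5282  0.3305] yaw -0.2559 z [ 6.0e-04 -6.3e-03 -1.0e+00] F [ 0.  -0.1  0. ] M [-0.03  0.01 -0.04] w 0.001
```

View pics/lov_scene.png

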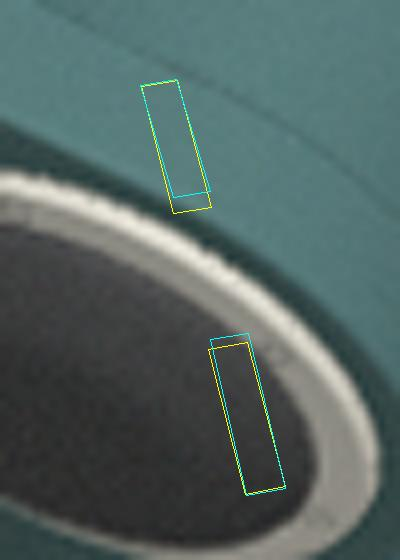

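View pics/lov_top.png

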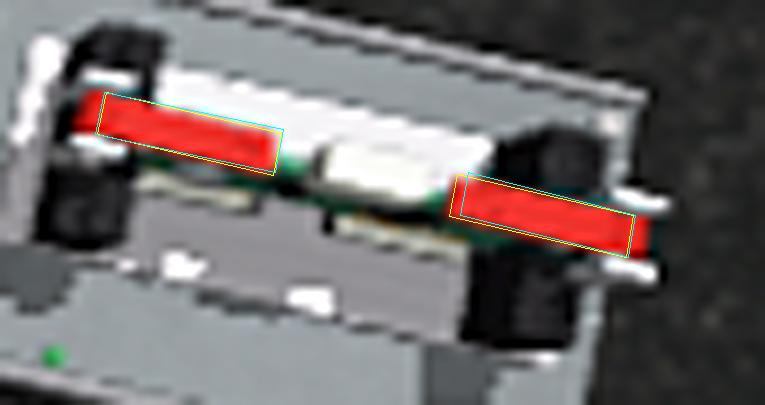

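```bash
sed -i "s/_end.pkl/_fin.pkl/" lov.py; python3 lov.py
```

```text
(no output)
```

View pics/lov_scene.png

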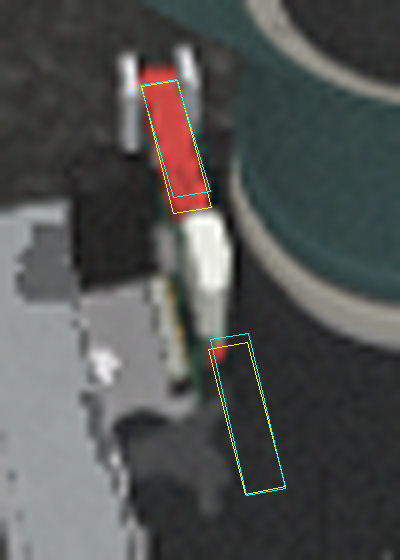

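Both levers match the closed model (yellow outline), and the arm is clear of everything, so I'm handing the job in.

```bash
python3 -c "
from cell import finish_job
print(finish_job())"
```

```text
the job is handed in; nothing more can be done
None
```

The card is in the dock with both red levers closed over its ears. The job was handed in at about 30 s of the 72 s allowed, and no verdict was reported.

- **Card insertion:** I took the card from its stand, felt for the grooves on the guide tops (first contact peaked at about 7 N) and found them about 2.7 mm further along. I then slid the card down in small steps until it rested on the sprung contacts, at about 5 N, and let go.
- **Levers:** I swung each lever inward and down with the closed fingers. Both stopped at the same height (fingertips at 0.1069 m, against 0.107 m calculated for closed). Pressing a little further raised the force but not the depth, so I take them to be at their stops. The highest push I read was about 16 N.
- **Final checks:** The last top view shows both levers lying level over the card and matching the closed outline. In an earlier scene view the left lever also matches. The bottle, tube block and timer are where they started, and the arm touches nothing.
- **Limits and disagreements:**
  - At the end the arm blocked the scene camera, so the right lever's final angle rests on the top view and the press depth.
  - The carrier did not sit where the dock description puts it, if "in front" means the dock's +x side. I went by the images and touch instead.

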